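# Close the sprung ring mould over its master and hold it shut

### The arm

A 6-joint arm with a two-finger parallel gripper is mounted at the origin on a cart in front of the work surface, level with it; the furniture and walls round the work are solid. World frame = base frame: x ahead of the robot, y to its left, z up, the work surface at z = 0. Lengths are in m, angles in rad, forces in N, time in s.
With the tool pointing down it reaches from about 0.3 to 0.775 m from the base axis. Payload 14.6 kg.
Tool frame: the origin (TCP) lies on the centre line of the jaws, within the pads' length; the fingertips stand 25 mm ahead of it and the grasp point (between the pads) lies 6 mm ahead of it; z points along the fingers, y is the direction in which the jaws open and shut (so a half turn about z gives the same grasp; the last joint's range is limited). The gripper opens to 85 mm and grips with 20 to 120 N. Pads are 22 mm wide; open, the fingers measure 114 mm over their backs; the gripper's body (76 mm by 85 mm) begins 54 mm behind the grasp point. The pads swing forward as they close: fully open they stand 13 mm farther back than shut.
Start: joints at [-0.067, 0.3, 1.521, -0, 1.321, -0.067], TCP at [0.55, -0, 0.234] pointing down, gripper open.
Joint ranges: [-3.03, 3.03], [-0.79, 2.21], [0.23, 2.52], [-1.04, 4.18], [0, 3.07], [-2.55, 2.55]. Speed limits (rad/s): [2.22, 2.22, 2.57, 3.14, 3.14, 3.14].

### API

Orientations are given as a rotation vector (axis times angle).
In Python, from cell import bot, viewer, spotter gives the robot as it stands.
- The arm moves only by the tool arm_command, never from a script. Its argument "series" is a list of rows, each a list of 5 numbers: the finger opening in cm, from 0 to 8.54, then the shift along the tool's x, y, z in cm, then the turn about the tool's z in degrees. In form: [[jaw, x, y, z, yaw], ...]. A call has 1 to 10 rows; each row shifts and turns the commanded pose from where the row before left it, along the tool's axes as they then stand; what a row does not reach is not made up. A row lasts 1/8 s, in which the tool goes at most 62.5 mm and 10.7 degrees, less where a joint would pass 70% of its speed; a pose out of reach is approached as far as the arm can. A call is refused whole if a number of a shift passes 6.25 or a number of a turn 10.7, either way. A call with a gripper value outside its range is refused whole. The fingers move at their own pace and stop on an object; "squeeze" is the grip in N (left out, the last holds). Time passes only in rows, so rows that do not move let the fingers close. It gives the time, the measured TCP pose, the force and the opening at its end, in the units of the state.
- bot.get_obs(): the state, without advancing time (a new reading comes with each control period).
- viewer.camera(name): name is "scene" or "side" or "wrist"; returns a dict with "frame" (480x640x3 uint8, red, green, blue), "camera_matrix" (3x3 intrinsics, pixels), "rvec" (rotation vector, rad) and "tvec" (3), from world to camera coordinates, as OpenCV has them. Camera axes: x right, y down, z forward; pixel columns grow to the right and rows downward; lengths in m; the calibration is good to about 2 mm. A picture is of the moment at which its call begins. There is no depth.
- bot.finish_job(): hands the job in, once; it reports no verdict.
Trained networks look in a picture, given as the dict that the camera call returned (one of the last four; its "shot" number tells which), for a name from the list of things; names that differ only in an ending like _2 or _b are one class to them, and where a whole thing is asked for, a point or a joint stands for the part that bears it (a point fixed in the world has none). Each returns a list of dicts, best first, with "p" (0 to 1); they miss things now and then, are a little off and sometimes report something else, mostly with a low value. They report only what shows in the picture. A call takes as long as a camera call.
- spotter.search_frame(target, picture): "box" ([left, top, right, bottom] as shares, 0 to 1, of the picture: columns of its width, rows of its height, round what is visible of it).
- spotter.cut_out(target, picture): "region" (480x640 bool, what is visible of it) and "box" ([left, top, right, bottom] as shares, 0 to 1, of the picture: columns of its width, rows of its height, round what is visible of it).
The state is a dict: "time": time; "qpos": joint angles; "joint_vel": joint speeds; "joint_efforts": joint torques, N m; "tool_pos": TCP position; "eef_rot": TCP orientation; "wrist_force": force on the tool from outside, world axes, zero at the start; "wrist_torque": the same for the moment, N m; "width": opening from 0.0 (shut) to 1.0 (fully open).
Only numpy, scipy, OpenCV 4.12 (cv2) and the standard library are available. Lean on these libraries where they do the work, as an engineer would, in place of code of your own. Each camera call takes 0.05 s, during which the arm holds its last target.

### The job

Lay the silver master ring from the soldering block flat in the round cavity of the lower mould half. Then fit the loose upper half onto the two dowels, the same way up as it lies now, and press it down against the sprung parting pins until the two faces meet. The pins lift the mould open again when let go, so finish while still holding it pressed fully shut: do not let go.

Things in the scene. Friction and masses are not known exactly. Their poses are not given: they have to be found in the camera images.
- ring_centre (a point): Plain silver finger ring, the master, lying flat: 20 mm outside diameter, 5 mm high, about 15 g, loose on the pale soldering block. The point is its centre, 2.5 mm above its underside; its z axis is the ring's axis. Grip it across the outside (treat it as a solid disc: the fingers cannot go inside).
- ring: The same ring; origin at the centre of its underside.
- solder_board: Pale soldering block that carries the ring, 130 x 228 x 31 mm, immovable, long along its y axis; origin at the centre of its underside on the worktop.
- base_face (a point): Lower mould half, fixed: aluminium block 50 mm (x) by 100 mm (y); its flat parting face is 30 mm above the worktop. The point is the centre of that face, z up. Round cavity at the point: 27 mm across, 3.5 mm deep, with a 10 mm core boss in its middle that passes inside the ring. Sprung pins of 6 mm at (x -15, y +36) and (+15, -36) mm stand 5 mm above the face.
- mould_base: The same lower half with its dark steel foot, 66 x 124 x 8 mm, and a 5 mm high screw head at each corner of the foot; origin at the centre of the foot's underside, axes as base_face.
- dowel_big (a point): Top of the 10 mm steel dowel of the lower half, at (x +14, y +36) mm from the centre of the parting face; stands 16 mm above the face, nose tapered over the last 5 mm.
- dowel_small (a point): Top of the 7 mm steel dowel of the lower half, at (x -14, y -36) mm from the centre of the parting face; 16 mm high, tapered nose.
- parting_pins (a joint): How far the two sprung parting pins (they move together) are pressed down into the lower half: 0 = standing 5 mm proud, 0.005 m = flush, mould shut. They push up with about 5 N at the start and 12.5 N when flush, more than the upper half weighs.
- top_centre (a point): Loose upper mould half lying right way up on the worktop: aluminium block 50 mm (x) by 100 mm (y) by 28 mm high, about 0.35 kg. The point is its centre, 14 mm above its underside, z up. Grip its upper part across the 50 mm width (along x). Shut, this point is 14 mm straight above base_face, 19 mm when resting on the unpressed pins.
- mould_top: The same upper half; origin at the centre of its underside. Holes right through for the dowels: 12 mm wide at (x +14, y +36) mm, 9 mm at (x -14, y -36) mm, so it fits one way round only, its x and y axes along those of the lower half. Small pouring hole in the middle of its top; a round recess below clears the ring.
- hole_big (a point): Mouth, in the top of the upper half, of its wider hole (12 mm), at (x +14, y +36) mm from the middle of the block; it goes over the 10 mm dowel.

How it is judged:
By the outcome, as a careful person would: the job done as asked, in the order asked, and still so for the second after the job is handed in, while the arm keeps its last pose, push and grip.
It also fails if it takes over 64 s, if anything falls off the work surface, if the arm or the gripper's body presses on something with over 40 N, if the wrist force passes 120 N, or if a joint passes its speed limit or range.

## Working session

There is one attempt and no reset: what is moved stays moved. The work goes in short steps, Python scripts to look and compute and a tool call to move; the robot and the scene stay as the last step left them, time stands still between calls to the robot, and variables do not carry over. Pictures are saved under pics/ and viewed, and the job is handed in when it is done.

Besides the shell and the picture viewer there is one more tool, called after "Request:" as name(argument=value, ...) on one line, values as JSON. arm_command: Moves the arm, as the interface text tells. Its arguments: {"type":"object","properties":{"series":{"type":"array"},"squeeze":{"type":"number"}},"required":["series"]}

```bash
ls; mkdir -p pics; cat > h.py <<'E'
import numpy as np, cv2, pickle
from cell import bot, viewer, spotter
def cam(n,save=None):
    p=viewer.camera(n)
    if save: cv2.imwrite('pics/'+save+'.png',p['frame'][:,:,::-1])
    return p
def ray(p,u,v):
    R=cv2.Rodrigues(np.array(p['rvec'],float))[0];t=np.array(p['tvec'],float).ravel()
    d=R.T@np.linalg.inv(p['camera_matrix'])@np.array([u,v,1.]);return -R.T@t,d
def onz(p,u,v,z):
    o,d=ray(p,u,v);return o+d*(z-o[2])/d[2]
def proj(p,X):
    return cv2.projectPoints(np.atleast_2d(np.array(X,float)),np.array(p['rvec'],float),np.array(p['tvec'],float),np.array(p['camera_matrix'],float),None)[0].reshape(-1,2)
def obs():
    o=bot.get_obs()
    for k in ['time','qpos','tool_pos','eef_rot','wrist_force','width']: print(k,np.round(o[k],4))
    return o
E
python3 - <<'E'
from h import *
obs()
for n in ['scene','side','wrist']:
    p=cam(n,n+'0')
    o,d=ray(p,320,240);print(n,o,d)
    for t in ['ring_centre','mould_base','mould_top','solder_board','dowel_big','dowel_small','hole_big','parting_pins','base_face','top_centre']:
        try: r=spotter.search_frame(t,p)
        except Exception as e: print(t,e);continue
        print(t,[(round(q['p'],2),np.round(np.array(q['box'])*[640,480,640,480],0).tolist()) for q in r[:3]])
E
```

```text
pics
time 0.0
qpos [-0.0666  0.3005  1.5216  0.      1.3207 -0.0666]
tool_pos [0.5498 0.     0.2335]
eef_rot [-2.2208e+00 -2.2208e+00  1.2000e-03]
wrist_force [ 0.5862 -0.2524 -0.1289]
width 1.0057
scene [-0.00662486  0.9542599   0.64552921] [ 0.38197416 -0.79875041 -0.46494425]
ring_centre [(0.63, [362.0, 211.0, 386.0, 243.0])]
mould_base [(0.83, [359.0, 208.0, 385.0, 243.0])]
mould_top [(0.83, [290.0, 241.0, 334.0, 275.0]), (0.33, [362.0, 211.0, 388.0, 244.0])]
solder_board [(0.98, [184.0, 272.0, 297.0, 362.0])]
dowel_big [(0.61, [358.0, 210.0, 385.0, 243.0])]
dowel_small [(0.93, [363.0, 211.0, 387.0, 243.0])]
hole_big [(0.82, [291.0, 243.0, 330.0, 274.0])]
parting_pins [(0.73, [290.0, 244.0, 332.0, 272.0])]
base_face [(0.73, [360.0, 212.0, 386.0, 242.0])]
top_centre [(0.67, [294.0, 243.0, 330.0, 273.0])]
side [0.48866419 0.78284997 0.58530072] [-0.00927951 -0.81991348 -0.57309953]
ring_centre [(0.46, [298.0, 320.0, 308.0, 331.0])]
mould_base [(0.79, [323.0, 174.0, 360.0, 205.0])]
mould_top [(0.92, [296.0, 219.0, 326.0, 257.0]), (0.44, [322.0, 173.0, 365.0, 204.0])]
solder_board [(0.73, [258.0, 272.0, 348.0, 385.0])]
dowel_big [(0.83, [325.0, 172.0, 359.0, 207.0])]
dowel_small [(0.72, [326.0, 171.0, 364.0, 206.0])]
hole_big [(0.92, [292.0, 217.0, 330.0, 253.0]), (0.4, [326.0, 172.0, 363.0, 206.0])]
parting_pins []
base_face [(0.65, [323.0, 176.0, 359.0, 206.0])]
top_centre []
wrist [0.55016206 0.0809525  0.37483463] [ 0.00597525 -0.32010145 -0.94738299]
ring_centre []
mould_base [(0.66, [199.0, 361.0, 255.0, 446.0])]
mould_top [(0.91, [239.0, 199.0, 300.0, 304.0])]
solder_board [(0.97, [192.0, 0.0, 349.0, 107.0])]
dowel_big [(0.69, [195.0, 361.0, 258.0, 444.0])]
dowel_small [(0.85, [196.0, 360.0, 263.0, 446.0])]
hole_big [(0.65, [238.0, 202.0, 296.0, 300.0])]
parting_pins [(0.17, [200.0, 361.0, 257.0, 445.0])]
base_face [(0.91, [198.0, 361.0, 259.0, 442.0])]
top_centre [(0.94, [237.0, 199.0, 302.0, 300.0])]
```

View pics/scene0.png

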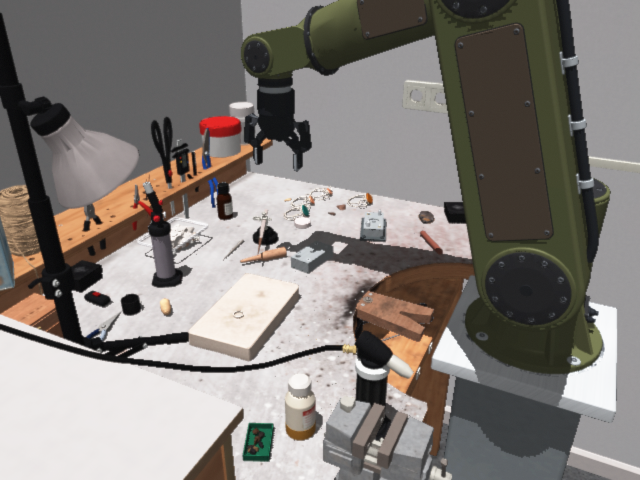

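View pics/side0.png

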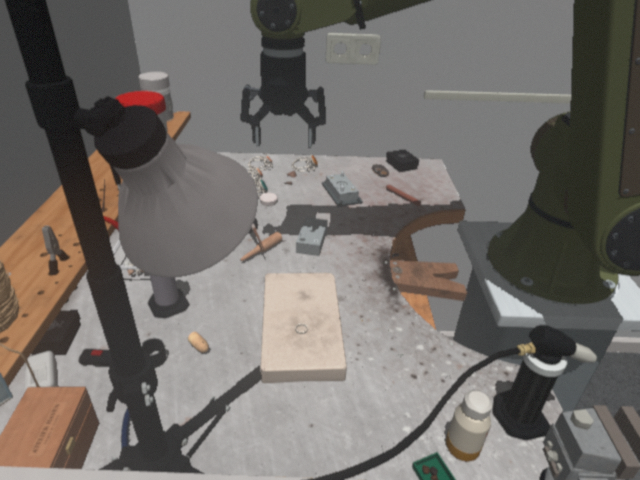

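View pics/wrist0.png

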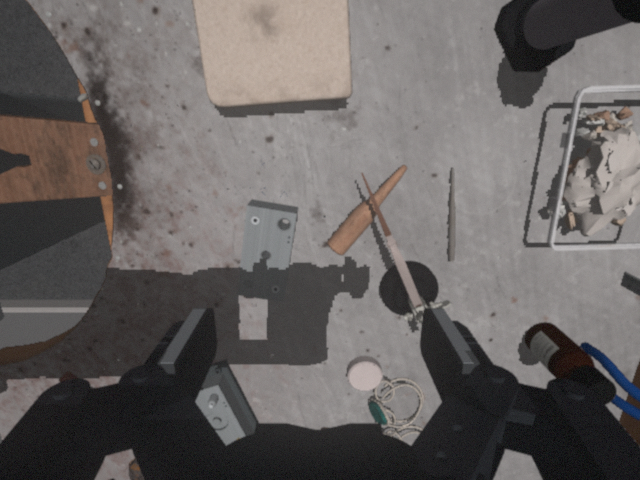

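The scene view shows the ring on the pale block at about (238,314), the upper half at (310,259) and the lower half at (373,227). The side view has the ring at (302,328), the upper half at (311,237) and the base at (342,189). In the wrist view the upper half is at (268,250) and the base is partly hidden at (228,403).

```bash
python3 - <<'E'
from h import *
s=cam('scene');d=cam('side');w=cam('wrist')
print('ring', onz(s,238.5,314.5,.0335),onz(d,302,328.5,.0335))
print('ring det',onz(d,303,325.5,.0335))
print('top', onz(w,269,247,.028),onz(d,312,233,.028))
print('base', onz(w,228,403,.03),onz(d,342,188,.03),onz(s,373,224,.03))
im=w['frame'][:,:,::-1]
c=cv2.resize(im[180:480,170:350],None,fx=3.2,fy=2,interpolation=2)
c=cv2.resize(im[180:320,210:350],(600,600),interpolation=2);cv2.imwrite('pics/c1.png',c)
E
```

```text
ring [0.502987   0.24534923 0.0335    ] [0.50601187 0.2442904  0.0335    ]
ring det [0.50467533 0.23754657 0.0335    ]
top [ 0.49992162 -0.04384805  0.028     ] [ 0.4969299 -0.0394315  0.028    ]
base [ 0.44253963 -0.24175447  0.03      ] [ 0.42767496 -0.23946247  0.03      ] [ 0.41613559 -0.2416916   0.03      ]
```

View pics/c1.png

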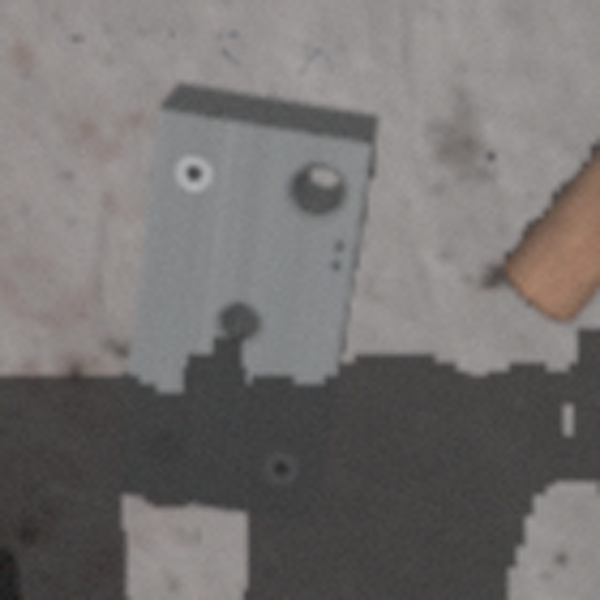

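```bash
python3 - <<'E'
from h import *
s=cam('scene');d=cam('side')
def tri(a,b):
    o1,d1=ray(s,*a);o2,d2=ray(d,*b)
    A=np.c_[d1,-d2];x=np.linalg.lstsq(A,o2-o1,rcond=None)[0]
    print(np.round(o1+d1*x[0],3),np.round(o2+d2*x[1],3))
tri((62,117),(132,143)); tri((138,160),(258,205));tri((92,202),(185,268)); tri((46,108),(92,107)); tri((70,280),(125,380))
E
```

```text
[0.637 0.434 0.443] [0.637 0.439 0.433]
[0.539 0.404 0.386] [0.542 0.417 0.366]
[0.606 0.439 0.323] [0.608 0.447 0.314]
[0.666 0.433 0.451] [0.667 0.431 0.459]
[0.687 0.445 0.171] [0.691 0.457 0.164]
```

Request:
arm_command(series=[[8.5, 4.5, -0.9, 1.0, 0], [8.5, 5, -0.9, 1.6, 0], [8.5, 5, -0.9, 1.6, 0], [8.5, 5, -0.9, 1.6, 0], [8.5, 5, -0.9, 1.6, 0], [8.5, 0, 0, 0, 0]])

```text
time: 2.65
tool_pos: [0.5036, 0.2475, 0.1587]
eef_rot: [-2.216, -2.225, 0.003]
wrist_force: [0.9, -0.2, -0.8]
width: 0.994
```

```bash
python3 - <<'E'
from h import *
obs()
w=cam('wrist','w1')
for t in ['ring_centre','ring']:
  r=spotter.search_frame(t,w)
  for q in r[:2]:
    b=np.array(q['box'])*[640,480,640,480];print(q['p'],b,onz(w,(b[0]+b[2])/2,(b[1]+b[3])/2,.0335))
E
```

```text
time 2.65
qpos [3.9140e-01 3.9720e-01 1.5729e+00 3.0000e-04 1.1737e+00 3.8750e-01]
tool_pos [0.5036 0.2475 0.1587]
eef_rot [-2.2165 -2.2249  0.003 ]
wrist_force [ 0.948  -0.1899 -0.7768]
width 0.9944
0.59 [309.376 225.408 337.024 250.8  ] [0.507746   0.24010543 0.0335    ]
0.46 [308.928 222.72  337.28  249.984] [0.50765841 0.24154674 0.0335    ]
```

View pics/w1.png

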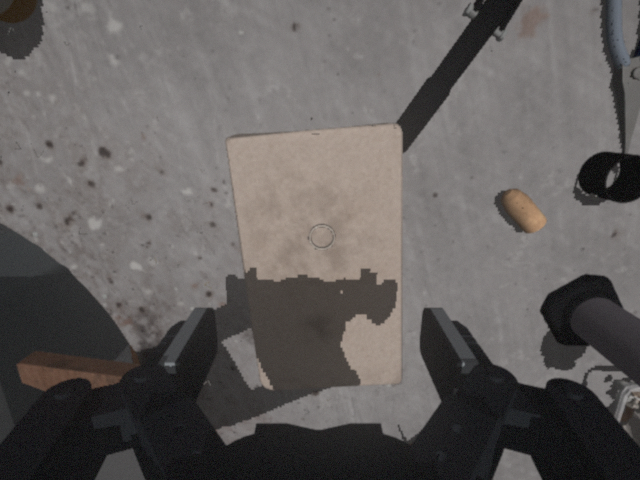

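The wrist view has the ring on the board at (321,236). The lamp's shadow arm is clear of the fingers.

```bash
python3 - <<'E'
from h import *
w=cam('wrist')
im=w['frame'][200:270,285:355,::-1]
cv2.imwrite('pics/c2.png',cv2.resize(im,(560,560),interpolation=2))
print(onz(w,321,236.5,.0335))
# TCP direction check: projected grasp line
p=bot.get_obs()['tool_pos'];print(proj(w,[[p[0],p[1],.0335]]))
E
```

```text
[0.50794966 0.23794786 0.0335    ]
[[317.78997847 228.89914881]]
```

View pics/c2.png

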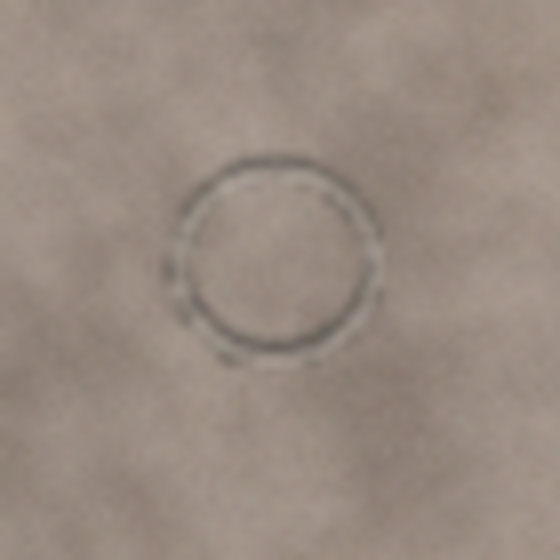

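```bash
python3 - <<'E'
from h import *
w=cam('wrist')
o=obs()
print(w['camera_matrix'],ray(w,320,240))
p=o['tool_pos'];print(proj(w,[[p[0],p[1],.0335],[p[0]+.01,p[1],.0335]]),onz(w,319.75,231.9,.0335))
E
```

```text
time 2.9
qpos [ 3.8470e-01  3.9410e-01  1.5727e+00 -1.0000e-04  1.1741e+00  3.8600e-01]
tool_pos [0.5055 0.2441 0.1606]
eef_rot [2.2227e+00 2.2197e+00 1.0000e-03]
wrist_force [-0.0172  0.3859  0.3498]
width 0.9953
[[358.33125575   0.         318.11497437]
 [  0.         358.33125575 239.01853186]
 [  0.           0.           1.        ]] (array([0.50558715, 0.32514709, 0.3012818 ]), array([ 0.00628342, -0.3199859 , -0.94742003]))
[[317.6023127  228.5964345 ]
 [330.41498826 228.58613965]] [0.50715934 0.24139837 0.0335    ]
```

Request:
arm_command(series=[[4, -0.2, 0.12, 2.5, 0], [4, 0, 0, 2.5, 0], [4, 0, 0, 2.5, 0], [4, 0, 0, 0, 0], [4, 0, 0, 0, 0], [4, 0, 0, 0, 0]])

```text
time: 3.65
tool_pos: [0.5068, 0.243, 0.0864]
eef_rot: [2.221, 2.221, 0.003]
wrist_force: [-0.1, 0.6, -0.3]
width: 0.468
```

```bash
python3 - <<'E'
from h import *
w=cam('wrist','w2');s=cam('scene');d=cam('side')
o=obs();p=o['tool_pos']
print(proj(w,[[p[0],p[1],.0335]]))
for n,q in (('w',w),('s',s),('d',d)):
  for r in spotter.cut_out('ring',q)[:2]:
    v,u=np.nonzero(r['region']); (cx,cy),rad=cv2.minEnclosingCircle(np.c_[u,v].astype(np.float32))
    b=np.array(r['box'])*[640,480,640,480]
    print(n,round(r['p'],2),b,cx,cy,rad,onz(q,(b[0]+b[2])/2,(b[1]+b[3])/2,.0335))
cv2.imwrite('pics/c3.png',np.hstack([cv2.resize(s['frame'][290:330,215:265,::-1],(400,320)),cv2.resize(d['frame'][300:340,280:330,::-1],(400,320))]))
E
```

```text
time 3.8
qpos [0.3823 0.4896 1.6286 0.     1.0224 0.3823]
tool_pos [0.5064 0.2431 0.0857]
eef_rot [2.2212e+00 2.2212e+00 1.5000e-03]
wrist_force [ 0.2205 -0.3262  0.1514]
width 0.4664
[[316.80071026 265.16971002]]
w 0.66 [298.368 253.824 337.28  287.088] 317.38140869140625 268.8833923339844 18.283159255981445 [0.50702791 0.23972921 0.0335    ]
s 0.19 [289.216 242.976 335.296 272.208] 311.5 256.5 22.59434700012207 [ 0.47487043 -0.01271109  0.0335    ]
```

View pics/w2.png

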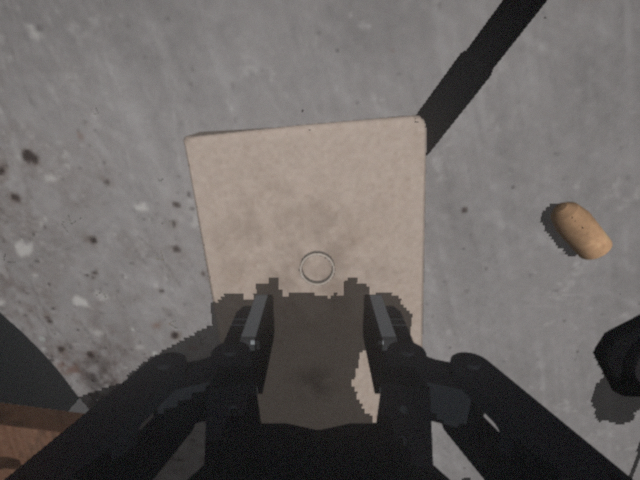

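View pics/c3.png

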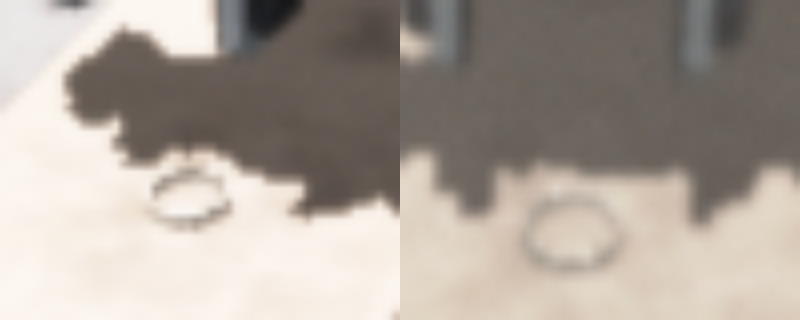

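Request:
arm_command(series=[[4, -0.05, 0, 1, 0], [4, 0, 0, 1, 0], [4, 0, 0, 0.75, 0], [4, 0, 0, 0, 0], [2.6, 0, 0, 0, 0], [2.3, 0, 0, 0, 0], [2.3, 0, 0, 0, 0]], squeeze=25)

```text
time: 4.82
tool_pos: [0.5063, 0.2425, 0.0578]
eef_rot: [2.221, 2.221, 0.001]
wrist_force: [0.2, -0.0, 0.5]
width: 0.272
```

```bash
python3 - <<'E'
from h import *
w=cam('wrist');s=cam('scene');d=cam('side')
obs()
cv2.imwrite('pics/c4.png',np.vstack([cv2.resize(w['frame'][220:420,200:440,::-1],(720,300)),np.hstack([cv2.resize(s['frame'][290:330,215:265,::-1],(360,288)),cv2.resize(d['frame'][300:340,280:330,::-1],(360,288))])]))
E
```

```text
time 4.975
qpos [ 0.3815  0.5305  1.643  -0.      0.9678  0.3815]
tool_pos [0.5063 0.2425 0.0577]
eef_rot [2.2214e+00 2.2213e+00 4.0000e-04]
wrist_force [ 0.1455  0.098  -0.9343]
width 0.265
```

View pics/c4.png

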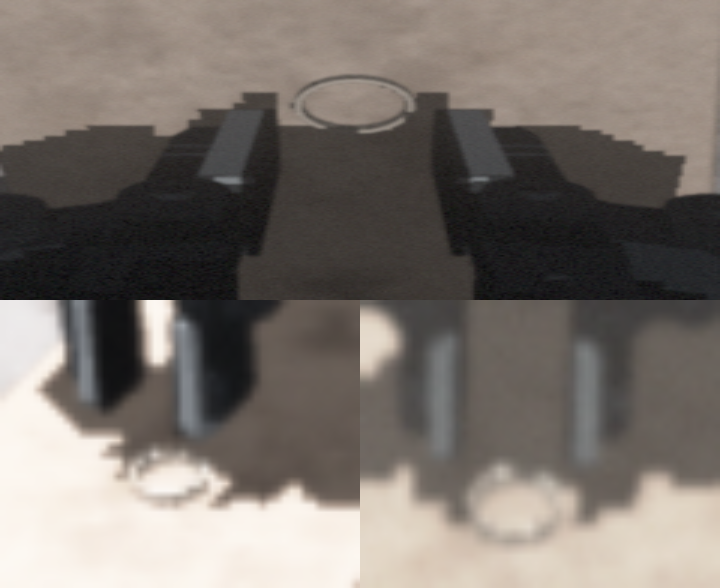

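```bash
python3 - <<'E'
from h import *
w=cam('wrist','w4');s=cam('scene');d=cam('side','d4')
p=bot.get_obs()['tool_pos']
X=[[p[0]+a,p[1]+b,z] for z in (.033,.038) for a in (-.0125,.0125) for b in (-.011,.011)]
for n,q in (('w',w),('s',s),('d',d)):
  print(n,np.round(proj(q,X),0).tolist())
  im=q['frame'][:,:,::-1].copy()
  P=proj(q,X)
  for (x,y) in P[:4]: cv2.circle(im,(int(round(x)),int(round(y))),0,(0,0,255),-1)
  for (x,y) in P[4:]: cv2.circle(im,(int(round(x)),int(round(y))),0,(0,255,0),-1)
  cx,cy=P[:4].mean(0).astype(int)
  cv2.imwrite(f'pics/o_{n}.png',cv2.resize(im[cy-30:cy+30,cx-35:cx+35],(560,480),interpolation=0))
E
python3 -c "
import cv2,numpy as np
a=[cv2.resize(cv2.imread(f'pics/o_{n}.png'),(400,343)) for n in 'sd']
cv2.imwrite('pics/o_sd.png',np.hstack(a))"
```

```text
w [[293.0, 306.0], [292.0, 267.0], [341.0, 306.0], [342.0, 267.0], [293.0, 311.0], [292.0, 271.0], [342.0, 311.0], [343.0, 271.0]]
s [[247.0, 312.0], [240.0, 318.0], [236.0, 309.0], [229.0, 315.0], [246.0, 310.0], [240.0, 316.0], [235.0, 307.0], [229.0, 313.0]]
d [[310.0, 323.0], [309.0, 333.0], [295.0, 323.0], [294.0, 333.0], [310.0, 321.0], [310.0, 331.0], [295.0, 321.0], [294.0, 330.0]]
```

View pics/o_w.png

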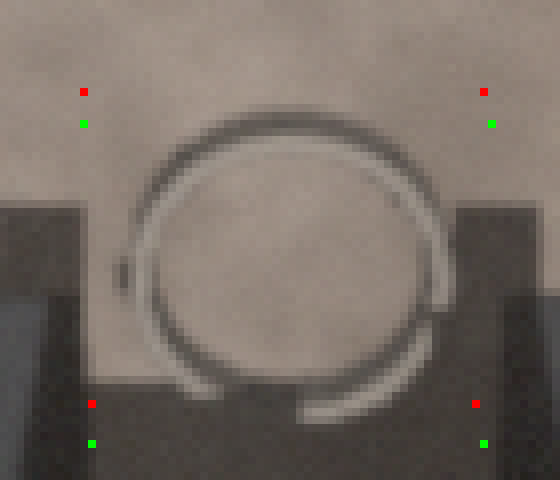

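View pics/o_sd.png

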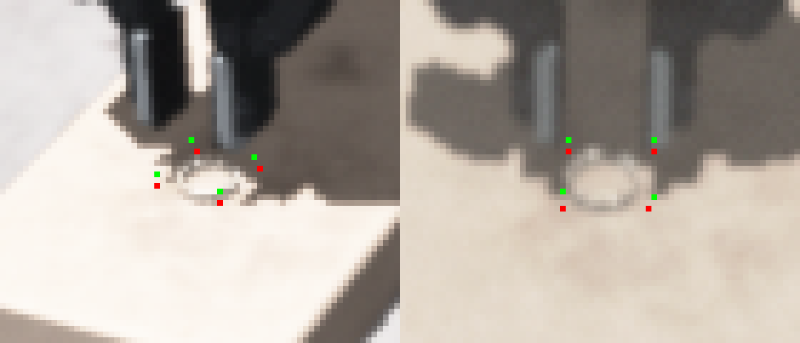

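```bash
python3 - <<'E'
from h import *
s=cam('scene');d=cam('side')
p=bot.get_obs()['tool_pos'];print(p)
X0=[[p[0]+a,p[1]+b,.033] for a in (-.0125,.0125) for b in (-.011,.011)]
for n,q,obs_ in (('s',s,[(232,145),(140,125)]),('d',d,[(260,140),(143,140)])):
  cx,cy=proj(q,X0+[[p[0]+a,p[1]+b,.033] for a in (-.0125,.0125) for b in (-.011,.011)])[:4].mean(0).astype(int)
  for z in (.033,.04,.045,.05,.055,.06):
    P=(proj(q,[[p[0]-.0145,p[1]+.011,z],[p[0]+.0145,p[1]+.011,z]])-[cx-35,cy-30])*5.714
    print(n,z,np.round(P).tolist(),obs_)
E
```

```text
[0.50619237 0.24250485 0.05759248]
s 0.033 [[224.0, 203.0], [150.0, 180.0]] [(232, 145), (140, 125)]
s 0.04 [[223.0, 186.0], [149.0, 163.0]] [(232, 145), (140, 125)]
s 0.045 [[222.0, 173.0], [148.0, 150.0]] [(232, 145), (140, 125)]
s 0.05 [[221.0, 160.0], [147.0, 138.0]] [(232, 145), (140, 125)]
s 0.055 [[220.0, 148.0], [145.0, 125.0]] [(232, 145), (140, 125)]
s 0.06 [[219.0, 135.0], [144.0, 113.0]] [(232, 145), (140, 125)]
d 0.033 [[255.0, 207.0], [152.0, 203.0]] [(260, 140), (143, 140)]
d 0.04 [[256.0, 189.0], [152.0, 186.0]] [(260, 140), (143, 140)]
d 0.045 [[256.0, 176.0], [152.0, 173.0]] [(260, 140), (143, 140)]
d 0.05 [[257.0, 164.0], [152.0, 160.0]] [(260, 140), (143, 140)]
d 0.055 [[257.0, 150.0], [152.0, 147.0]] [(260, 140), (143, 140)]
d 0.06 [[257.0, 137.0], [152.0, 134.0]] [(260, 140), (143, 140)]
```

Request:
arm_command(series=[[3.2, 0, 0, 0, 0], [3.2, 0, 0, 0.4, 0], [3.2, 0, 0, 0.4, 0], [3.2, 0, 0, 0, 0], [3.2, 0, 0, 0, 0]])

```text
time: 5.85
tool_pos: [0.5062, 0.2425, 0.0496]
eef_rot: [-2.221, -2.221, 0.0]
wrist_force: [-0.6, 0.0, 1.0]
width: 0.375
```

```bash
cat >> h.py <<'E'
def look(name,X,dd=(30,40),names=('wrist','scene','side')):
    out=[];ps={}
    for n in names:
        q=cam(n);ps[n]=q
        c=proj(q,[X])[0].astype(int);h=int(dd[0]*(2 if n=='wrist' else 1));wd=int(dd[1]*(2 if n=='wrist' else 1))
        im=cv2.copyMakeBorder(q['frame'][:,:,::-1],200,200,200,200,cv2.BORDER_CONSTANT)
        out.append(cv2.resize(im[c[1]+200-h:c[1]+200+h,c[0]+200-wd:c[0]+200+wd],(400,300),interpolation=2))
    while len(out)<4: out.append(np.zeros((300,400,3),np.uint8))
    cv2.imwrite('pics/'+name+'.png',np.vstack([np.hstack(out[:2]),np.hstack(out[2:4])]))
    return ps
E
python3 - <<'E'
from h import *
o=obs();p=o['tool_pos'];look('l1',[p[0],p[1],.04])
E
```

```text
time 5.85
qpos [0.3815 0.5431 1.6462 0.     0.9524 0.3815]
tool_pos [0.5062 0.2425 0.0496]
eef_rot [-2.2214 -2.2214  0.    ]
wrist_force [-0.6038  0.022   1.0364]
width 0.375
```

View pics/l1.png

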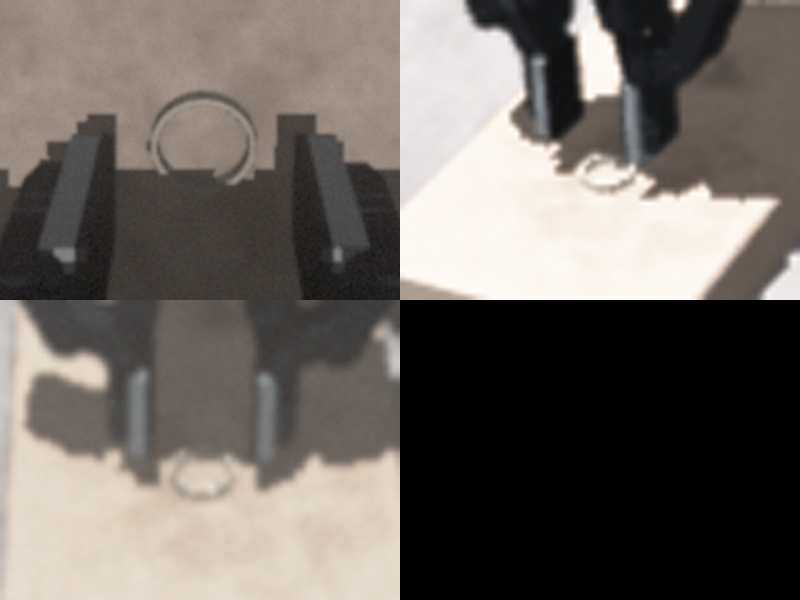

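Request:
arm_command(series=[[3.2, 0, 0, 0.2, 0], [3.2, 0, 0, 0.2, 0], [3.2, 0, 0, 0, 0], [3.2, 0, 0, 0, 0]])

```text
time: 6.5
tool_pos: [0.5062, 0.2425, 0.0456]
eef_rot: [-2.221, -2.221, 0.0]
wrist_force: [-0.8, 0.4, -0.8]
width: 0.376
```

```bash
python3 - <<'E'
from h import *
o=obs();p=o['tool_pos'];look('l2',[p[0],p[1],.04])
E
```

```text
time 6.5
qpos [0.3815 0.5493 1.6477 0.     0.9446 0.3815]
tool_pos [0.5062 0.2425 0.0456]
eef_rot [-2.2214 -2.2214  0.    ]
wrist_force [-0.7727  0.3992 -0.754 ]
width 0.3762
```

View pics/l2.png

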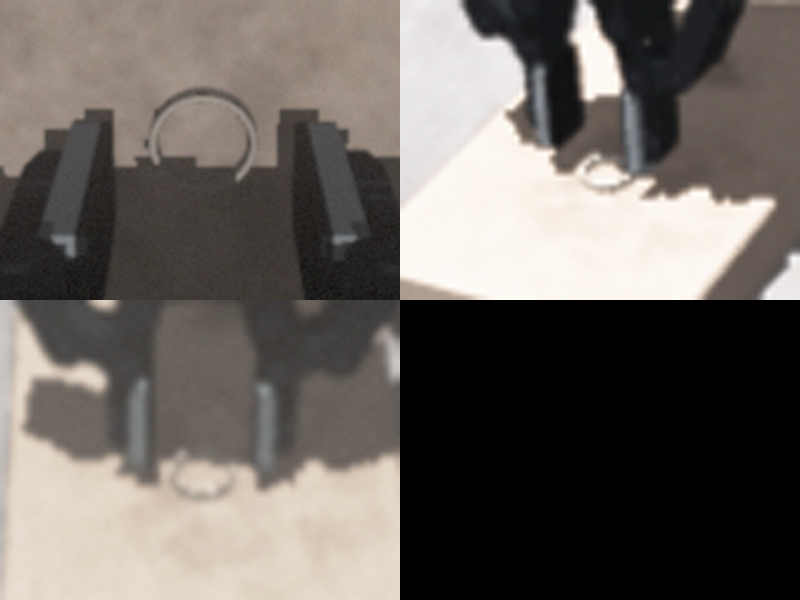

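Request:
arm_command(series=[[3.2, 0, 0, 0.2, 0], [2.7, 0, 0, 0, 0], [2.4, 0, 0, 0, 0], [2.2, 0, 0, 0, 0], [2.2, 0, 0, 0, 0]])

```text
time: 7.28
tool_pos: [0.5062, 0.2425, 0.0436]
eef_rot: [2.221, 2.221, 0.0]
wrist_force: [0.1, 0.4, 0.5]
width: 0.257
```

```bash
python3 - <<'E'
from h import *
o=obs();p=o['tool_pos'];look('l3',[p[0],p[1],.04])
E
```

```text
time 7.275
qpos [0.3815 0.5524 1.6484 0.     0.9408 0.3815]
tool_pos [0.5062 0.2425 0.0436]
eef_rot [2.2215e+00 2.2214e+00 1.0000e-04]
wrist_force [0.0821 0.3515 0.521 ]
width 0.2574
```

View pics/l3.png

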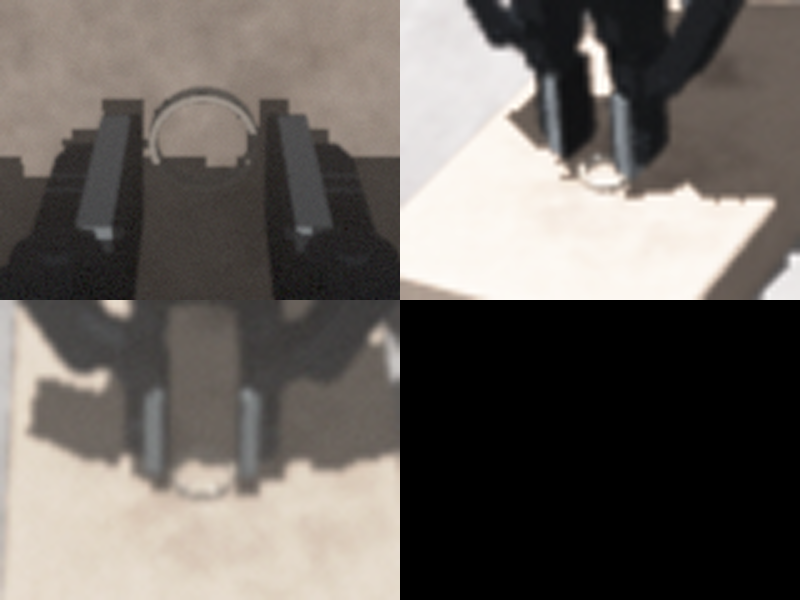

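Request:
arm_command(series=[[2.3, 0, 0, 0.1, 0], [2.3, 0, 0, 0.1, 0], [2.3, 0, 0, 0, 0], [2.3, 0, 0, 0, 0]])

```text
time: 7.92
tool_pos: [0.5062, 0.2425, 0.0416]
eef_rot: [2.221, 2.221, -0.0]
wrist_force: [-0.3, -0.4, 0.1]
width: 0.268
```

```bash
python3 - <<'E'
from h import *
o=obs();p=o['tool_pos'];look('l4',[p[0],p[1],.037],(20,26))
E
```

```text
time 7.925
qpos [ 0.3815  0.5556  1.6491 -0.      0.9369  0.3815]
tool_pos [0.5062 0.2425 0.0416]
eef_rot [ 2.2214e+00  2.2215e+00 -1.0000e-04]
wrist_force [-0.3138 -0.3869  0.0708]
width 0.2676
```

View pics/l4.png

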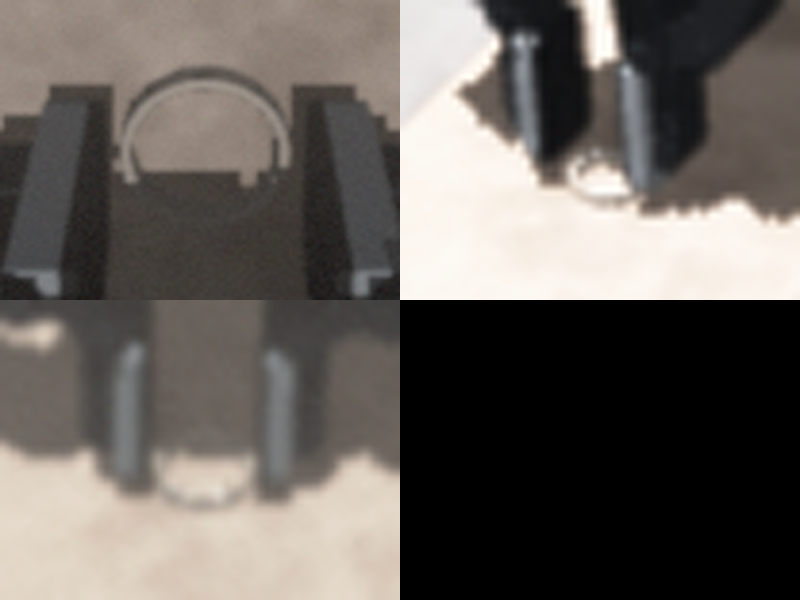

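Request:
arm_command(series=[[2.2, 0, 0, 0.06, 0], [1.9, 0, 0, 0, 0], [1.6, 0, 0, 0, 0], [1.6, 0, 0, 0, 0], [1.6, 0, 0, 0, 0], [1.6, 0, 0, 0, 0]], squeeze=25)

```text
time: 8.82
tool_pos: [0.5062, 0.2425, 0.041]
eef_rot: [-2.221, -2.221, 0.0]
wrist_force: [-0.7, 0.0, -0.8]
width: 0.186
```

```bash
python3 - <<'E'
from h import *
o=obs();p=o['tool_pos'];look('l5',[p[0],p[1],.037],(20,26))
E
```

```text
time 8.825
qpos [ 0.3815  0.5566  1.6493 -0.      0.9358  0.3815]
tool_pos [0.5062 0.2425 0.041 ]
eef_rot [-2.2214 -2.2215  0.    ]
wrist_force [-0.7432  0.0236 -0.7712]
width 0.1862
```

View pics/l5.png

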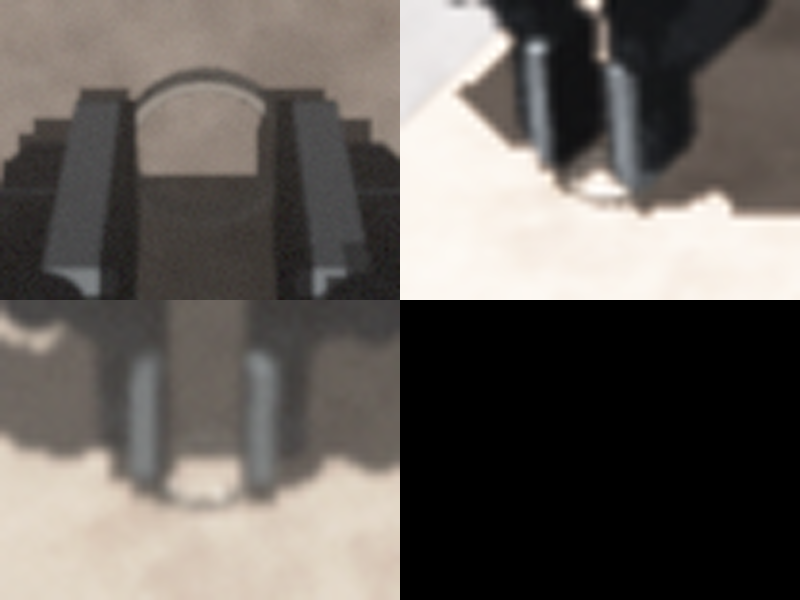

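The fingers closed to 16 mm, so they passed over the ring, which has not moved. The tips are higher than I assumed, so I'll reopen and probe down by force.

Request:
arm_command(series=[[2.5, 0, 0, 0, 0], [2.5, 0, 0, 0, 0], [2.5, 0, 0, 0, 0], [2.5, 0, 0, 0.1, 0], [2.5, 0, 0, 0.1, 0], [2.5, 0, 0, 0, 0], [2.5, 0, 0, 0, 0]])

```text
time: 9.85
tool_pos: [0.5062, 0.2425, 0.039]
eef_rot: [-2.221, -2.221, -0.0]
wrist_force: [0.2, -0.6, -0.2]
width: 0.294
```

Request:
arm_command(series=[[2.5, 0, 0, 0.1, 0], [2.5, 0, 0, 0, 0]])

```text
time: 10.1
tool_pos: [0.5062, 0.2425, 0.0379]
eef_rot: [-2.221, -2.221, 0.0]
wrist_force: [-0.5, 0.1, -0.1]
width: 0.294
```

```bash
python3 - <<'E'
from h import *
o=obs();p=o['tool_pos'];look('l6',[p[0],p[1],.037],(20,26))
E
```

```text
time 10.1
qpos [ 0.3815  0.5614  1.6503 -0.      0.93    0.3815]
tool_pos [0.5062 0.2425 0.0379]
eef_rot [-2.2214e+00 -2.2214e+00  2.0000e-04]
wrist_force [-0.5474  0.1184 -0.0706]
width 0.2941
```

View pics/l6.png

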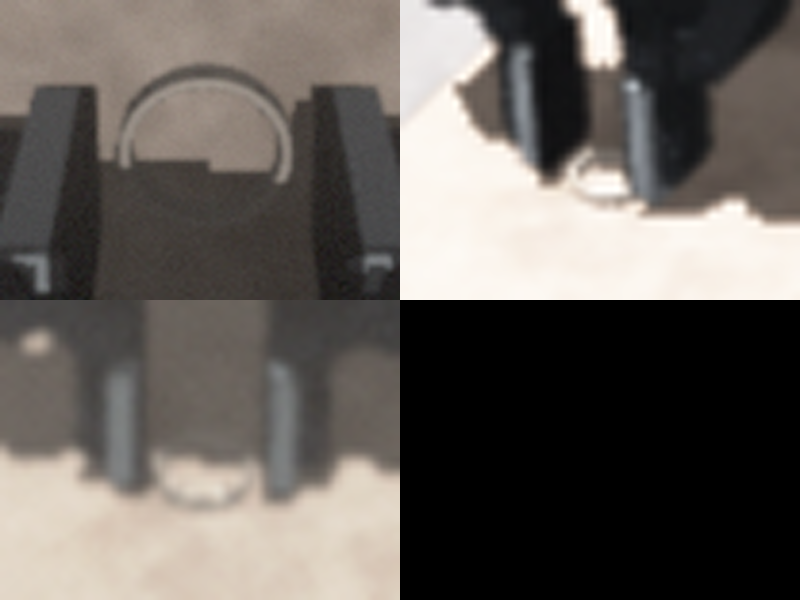

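Request:
arm_command(series=[[2.2, 0, 0, 0, 0], [1.9, 0, 0, 0, 0], [1.7, 0, 0, 0, 0], [1.7, 0, 0, 0, 0], [1.7, 0, 0, 0, 0]])

```text
time: 10.88
tool_pos: [0.5066, 0.2426, 0.0385]
eef_rot: [2.221, 2.221, 0.002]
wrist_force: [0.6, -1.3, 6.7]
width: 0.198
```

```bash
python3 - <<'E'
from h import *
o=obs();p=o['tool_pos'];look('l7',[p[0],p[1],.037],(20,26))
E
```

```text
time 10.875
qpos [ 3.8140e-01  5.6080e-01  1.6497e+00 -1.0000e-04  9.2990e-01  3.8150e-01]
tool_pos [0.5066 0.2426 0.0385]
eef_rot [2.2211e+00 2.2210e+00 1.7000e-03]
wrist_force [ 0.5709 -1.2544  6.6918]
width 0.1982
```

View pics/l7.png

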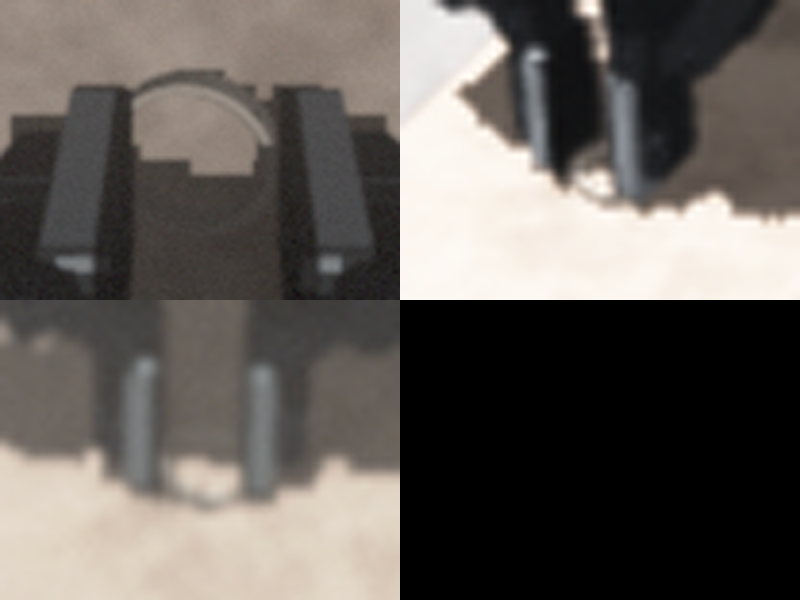

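The left finger is resting on the ring's rim and tilting it slightly (6.7 N). I'll open, go 3 mm lower and close again.

Request:
arm_command(series=[[2.6, 0, 0, 0, 0], [2.6, 0, 0, 0, 0], [2.6, 0, 0, 0, 0], [2.6, 0, 0, 0.1, 0], [2.6, 0, 0, 0, 0], [2.6, 0, 0, 0, 0]])

```text
time: 11.78
tool_pos: [0.5062, 0.2425, 0.037]
eef_rot: [-2.221, -2.221, 0.0]
wrist_force: [-0.2, 0.1, -0.6]
width: 0.304
```

```bash
python3 - <<'E'
from h import *
o=obs();p=o['tool_pos'];look('l8',[p[0],p[1],.037],(20,26))
E
```

```text
time 11.775
qpos [0.3815 0.563  1.6506 0.     0.9281 0.3815]
tool_pos [0.5062 0.2425 0.037 ]
eef_rot [-2.2214e+00 -2.2214e+00  1.0000e-04]
wrist_force [-0.2386  0.121  -0.5756]
width 0.3039
```

View pics/l8.png

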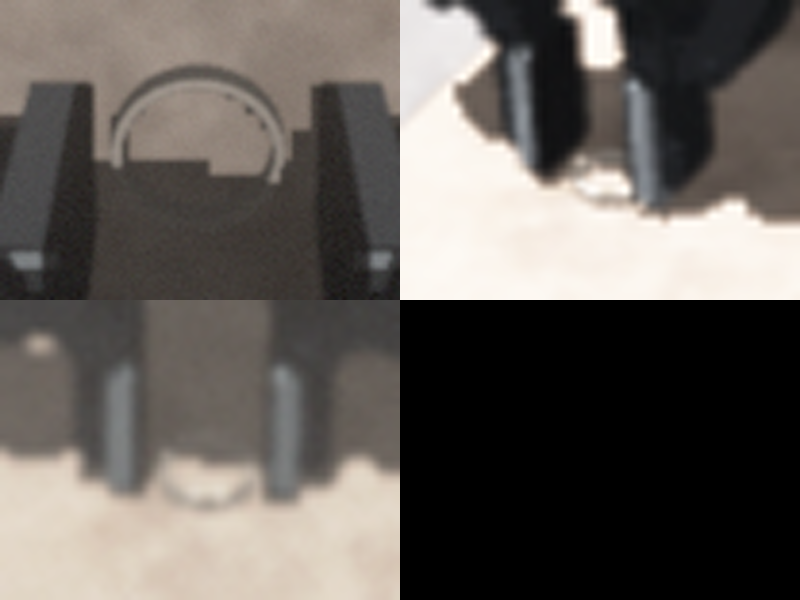

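Request:
arm_command(series=[[2.6, 0, -0.1, 0.1, 0], [2.6, 0, 0, 0.1, 0], [2.6, 0, 0, 0, 0]])

```text
time: 12.3
tool_pos: [0.5051, 0.2425, 0.0349]
eef_rot: [-2.221, -2.221, 0.0]
wrist_force: [0.9, 0.1, -0.6]
width: 0.305
```

Request:
arm_command(series=[[2.6, 0, 0, 0, 0], [2.3, 0, 0, 0, 0], [2.0, 0, 0, 0, 0], [1.9, 0, 0, 0, 0], [1.9, 0, 0, 0, 0]])

```text
time: 12.92
tool_pos: [0.5052, 0.2425, 0.035]
eef_rot: [2.221, 2.221, 0.0]
wrist_force: [1.4, 0.9, 1.3]
width: 0.224
```

```bash
python3 - <<'E'
from h import *
o=obs();p=o['tool_pos'];look('l9',[p[0],p[1],.037],(20,26))
E
```

```text
time 12.925
qpos [ 0.3822  0.5645  1.6538 -0.      0.9232  0.3822]
tool_pos [0.5052 0.2425 0.035 ]
eef_rot [2.2215e+00 2.2214e+00 1.0000e-04]
wrist_force [1.3768 0.9206 1.2545]
width 0.2245
```

View pics/l9.png

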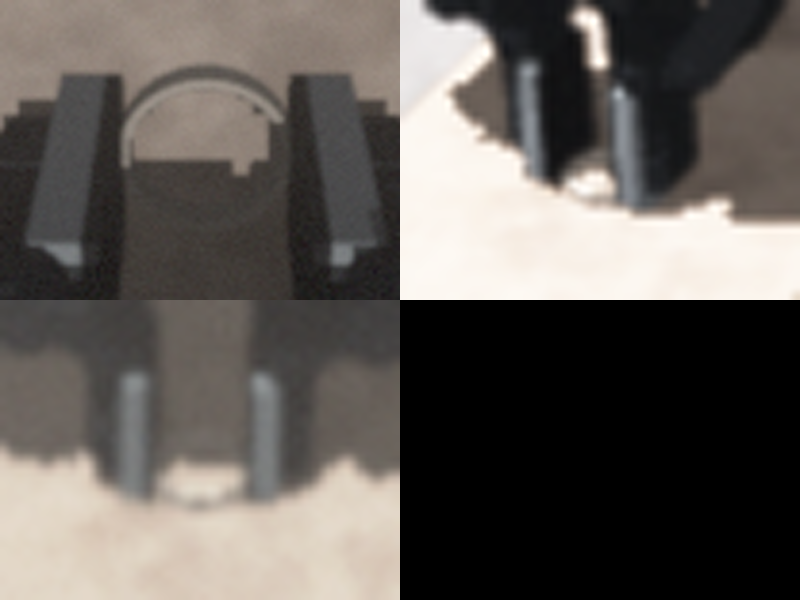

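Request:
arm_command(series=[[1.5, 0, 0, 0, 0], [1.5, 0, 0, 0, 0], [1.5, 0, 0, 0, 0]])

```text
time: 13.45
tool_pos: [0.5052, 0.2425, 0.0351]
eef_rot: [2.221, 2.221, 0.0]
wrist_force: [-1.8, -0.7, 4.9]
width: 0.207
```

```bash
python3 - <<'E'
from h import *
o=obs();p=o['tool_pos'];look('l10',[p[0],p[1],.037],(20,26))
E
```

```text
time 13.45
qpos [0.3822 0.5644 1.6538 0.     0.9233 0.3822]
tool_pos [0.5052 0.2425 0.0351]
eef_rot [2.2215e+00 2.2214e+00 2.0000e-04]
wrist_force [-1.8173 -0.7249  4.8787]
width 0.2065
```

View pics/l10.png

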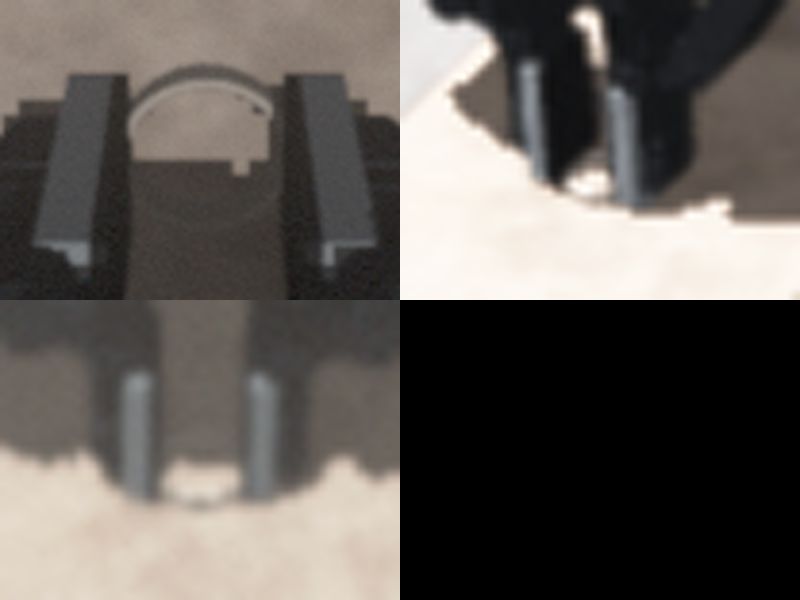

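Request:
arm_command(series=[[1.5, 0, 0, 0, 0], [1.5, 0, 0, -0.3, 0], [1.5, 0, 0, -0.7, 0], [1.5, 0, 0, -1, 0], [1.5, 0, 0, 0, 0], [1.5, 0, 0, 0, 0]])

```text
time: 14.35
tool_pos: [0.5051, 0.2424, 0.055]
eef_rot: [2.221, 2.221, -0.0]
wrist_force: [0.1, -0.3, -0.5]
width: 0.204
```

```bash
python3 - <<'E'
from h import *
o=obs();p=o['tool_pos'];look('l11',[p[0],p[1],.05],(30,40))
E
```

```text
time 14.35
qpos [ 0.3821  0.5329  1.6471 -0.      0.9616  0.3822]
tool_pos [0.5051 0.2424 0.055 ]
eef_rot [ 2.2214  2.2214 -0.    ]
wrist_force [ 0.1133 -0.2905 -0.5213]
width 0.2037
```

View pics/l11.png

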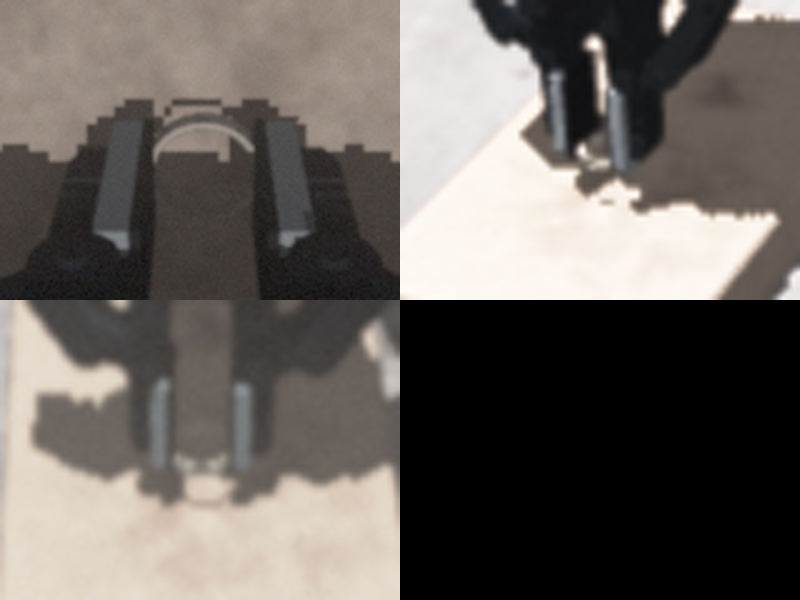

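The ring is held level between the fingers and has left the board. I'll raise it and go over to the base.

Request:
arm_command(series=[[1.5, -2, 0, -3, 0], [1.5, -5, -0.7, -3, 0], [1.5, -5.5, -0.9, -3, 0], [1.5, -5.5, -1, -1.5, 0], [1.5, -5.5, -1, 0, 0], [1.5, -5.5, -1, 0, 0], [1.5, -5.5, -1, 0, 0], [1.5, -5.5, -1, 0, 0], [1.5, -5, -0.9, 0, 0], [1.5, -3, 0, 0, 0]])

```text
time: 15.75
tool_pos: [0.4295, -0.2389, 0.1595]
eef_rot: [-2.223, -2.219, 0.0]
wrist_force: [0.6, -0.2, -0.7]
width: 0.204
```

Request:
arm_command(series=[[1.5, 0, 0, 0, 0], [1.5, 0, 0, 0, 0]])

```text
time: 16.0
tool_pos: [0.4302, -0.2362, 0.1594]
eef_rot: [-2.221, -2.221, 0.0]
wrist_force: [0.6, 0.8, 0.4]
width: 0.207
```

```bash
python3 - <<'E'
from h import *
w=cam('wrist','w5')
o=obs();p=o['tool_pos']
print(proj(w,[[p[0],p[1],.03]]))
for t in ['base_face','mould_base','dowel_big','dowel_small']:
  for r in spotter.search_frame(t,w)[:2]:
    print(t,round(r['p'],2),np.array(r['box'])*[640,480,640,480])
E
```

```text
time 16.05
qpos [-5.7620e-01  2.4780e-01  1.7717e+00  1.0000e-04  1.1225e+00 -5.7700e-01]
tool_pos [ 0.4303 -0.236   0.1595]
eef_rot [-2.2203 -2.222   0.    ]
wrist_force [ 0.338  -0.5952  0.2316]
width 0.2081
[[317.85839038 227.3766252 ]]
base_face 0.6 [253.696 176.88  370.112 321.12 ]
mould_base 0.88 [255.808 179.088 368.32  326.112]
dowel_big 0.81 [253.184 178.992 366.4   323.712]
dowel_big 0.65 [3.63968e+02 1.92000e-01 4.45120e+02 5.04960e+01]
dowel_small 0.69 [252.928 177.984 372.224 326.112]
```

View pics/w5.png

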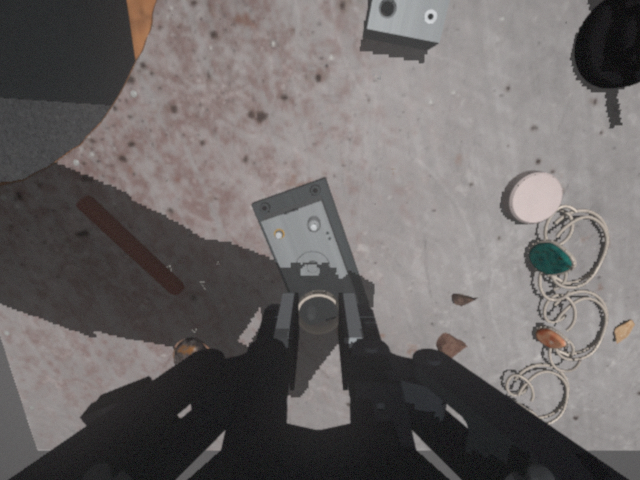

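```bash
python3 - <<'E'
from h import *
w=cam('wrist')
cv2.imwrite('pics/c6.png',cv2.resize(w['frame'][170:330,240:400,::-1],(600,600),interpolation=2))
E
```

```text
(no output)
```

View pics/c6.png

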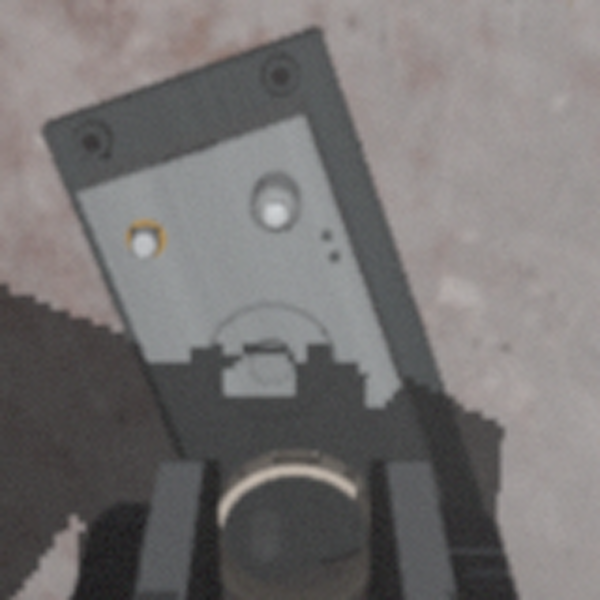

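```bash
cat >> h.py <<'E'
from scipy.optimize import least_squares
def fitpose(items,x0):
    # items: (pic, [local xyz(z world)], [px]) 
    def T(x,L):
        L=np.array(L,float);c,s=np.cos(x[2]),np.sin(x[2])
        return np.c_[x[0]+c*L[:,0]-s*L[:,1],x[1]+s*L[:,0]+c*L[:,1],L[:,2]]
    f=lambda x:np.concatenate([(proj(p,T(x,L))-np.array(U)).ravel() for p,L,U in items])
    r=least_squares(f,x0,x_scale=[.01,.01,.1],loss='soft_l1');return r.x,r.fun.reshape(-1,2)
E
python3 - <<'E'
from h import *
w=cam('wrist')
L=[[-.025,.05,.03],[.025,.05,.03],[-.033,.062,.008],[.033,.062,.008],[-.015,.036,.035],[.014,.036,.046]]
U=[(78,190),(307,118),(45,125),(317,28),(145,242),(275,212)]
U=[(240+a/3.75,170+b/3.75) for a,b in U]
x,r=fitpose([(w,L,U)],[.43,-.23,.35]);print(x,np.degrees(x[2]));print(r.round(1))
c=proj(w,[[x[0],x[1],.03],[x[0],x[1],.0265]]);print(c,(c-[240,170])*3.75)
p=bot.get_obs()['tool_pos'];print(p)
pickle.dump(x,open('base.pkl','wb'))
# ring in hand: predicted pos
X=[p[0],p[1],p[2]-.004+.005];print((proj(w,[X])-[240,170])*3.75)
E
```

```text
[ 0.42606256 -0.26986598  0.33272039] 19.06347419228261
[[ 0.1 -0. ]
 [-0.4 -1.3]
 [-1.4  0.1]
 [ 1.2  0.1]
 [-0.   0.2]
 [ 0.3  0.6]]
[[312.20578304 266.83200212]
 [312.26905318 265.17534619]] [[270.77168639 363.12000796]
 [271.00894944 356.90754821]]
[ 0.43043302 -0.23640131  0.15966839]
[[290.20397238 534.6881891 ]]
```

Request:
arm_command(series=[[1.5, -1.7, -0.2, 2, 0], [1.5, -1.65, -0.23, 3, 0], [1.5, 0, 0, 3, 0], [1.5, 0, 0, 2, 0], [1.5, 0, 0, 0.5, 0], [1.5, 0, 0, 0, 0], [1.5, 0, 0, 0, 0]])

```text
time: 17.23
tool_pos: [0.4264, -0.2705, 0.0555]
eef_rot: [2.22, 2.221, 0.0]
wrist_force: [0.0, 0.2, 0.4]
width: 0.21
```

```bash
python3 - <<'E'
from h import *
o=obs();p=o['tool_pos'];ps=look('l12',[p[0],p[1],.04],(30,40))
x=pickle.load(open('base.pkl','rb'))
L=[[a,b,.03] for a,b in ((-.025,-.05),(-.025,.05),(.025,.05),(.025,-.05))]
print(x-np.r_[p[:2],0])
E
```

```text
time 17.225
qpos [-0.6379  0.4308  1.8074  0.      0.9019 -0.638 ]
tool_pos [ 0.4264 -0.2705  0.0555]
eef_rot [2.2203e+00 2.2205e+00 4.0000e-04]
wrist_force [0.0076 0.1996 0.3999]
width 0.2101
[-0.00036639  0.00066536  0.33272039]
```

View pics/l12.png

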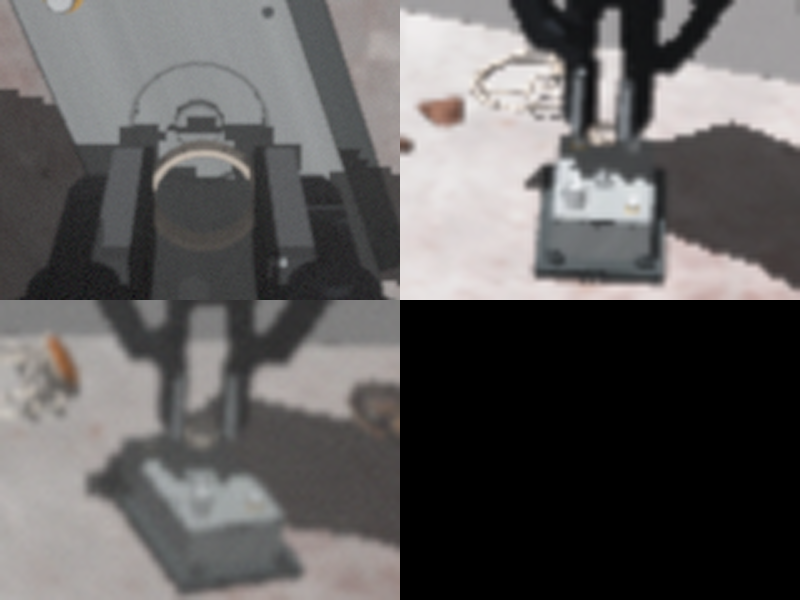

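```bash
python3 - <<'E'
from h import *
w=cam('wrist');p=bot.get_obs()['tool_pos']
x=pickle.load(open('base.pkl','rb'))
t=np.linspace(0,2*np.pi,60)
im=w['frame'][:,:,::-1].copy();im=cv2.resize(im,None,fx=4,fy=4,interpolation=2)
def dr(c,r,z,col):
    P=proj(w,np.c_[c[0]+r*np.cos(t),c[1]+r*np.sin(t),0*t+z]);cv2.polylines(im,[((P+.5)*4).astype(np.int32)],True,col,1)
dr(x,.0135,.03,(0,0,255));dr(x,.005,.03,(0,255,255));dr(p,.010,p[2]-.004+.005,(0,255,0));dr(p,.01,p[2]-.004,(255,0,0))
c=(proj(w,[p])[0]*4).astype(int);print(c)
cv2.imwrite('pics/c7.png',im[1000:1500,980:1580])
E
```

```text
[1269 1244]
```

View pics/c7.png

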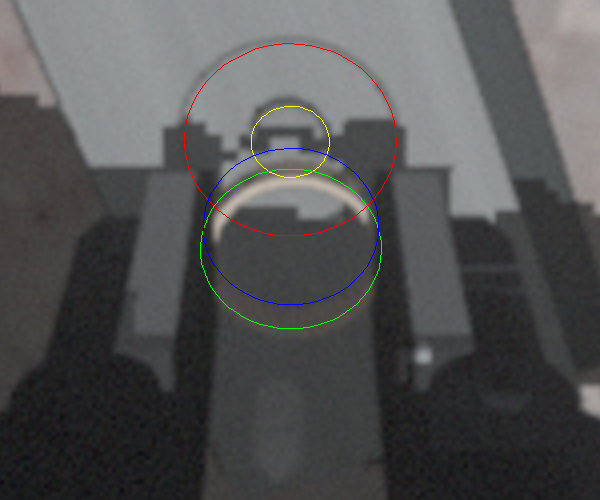

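Request:
arm_command(series=[[1.5, 0.1, 0, 0.8, 0], [1.5, 0, 0, 0.8, 0], [1.5, 0, 0, 0.5, 0], [1.5, 0, 0, 0.15, 0], [1.5, 0, 0, 0, 0]])

```text
time: 18.05
tool_pos: [0.4259, -0.2692, 0.033]
eef_rot: [-2.221, -2.221, 0.0]
wrist_force: [-8.8, 6.7, 21.3]
width: 0.204
```

```bash
python3 - <<'E'
from h import *
o=obs();p=o['tool_pos'];ps=look('l13',[p[0],p[1],.035],(22,29))
E
```

```text
time 18.05
qpos [-0.6364  0.4693  1.8174 -0.      0.8555 -0.6365]
tool_pos [ 0.4259 -0.2692  0.033 ]
eef_rot [-2.2209e+00 -2.2212e+00  1.0000e-04]
wrist_force [-8.7627  6.7335 21.3336]
width 0.2036
```

View pics/l13.png

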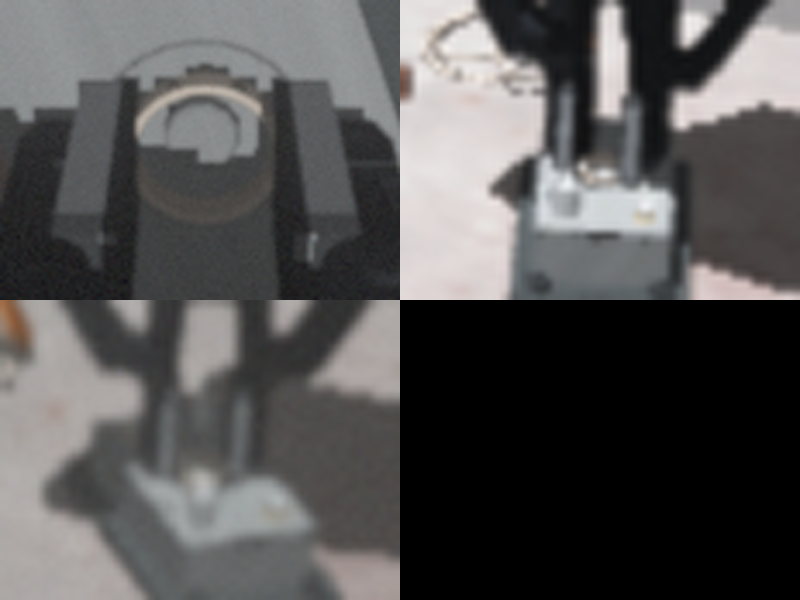

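Request:
arm_command(series=[[1.5, 0, 0, -0.08, 0], [1.5, 0, 0, 0, 0]])

```text
time: 18.45
tool_pos: [0.4259, -0.2692, 0.0331]
eef_rot: [-2.221, -2.221, 0.0]
wrist_force: [-3.8, 2.6, 9.5]
width: 0.204
```

Request:
arm_command(series=[[2.0, 0, 0, 0, 0], [2.2, 0, 0, 0, 0], [2.4, 0, 0, 0, 0], [2.8, 0, 0, 0, 0], [2.8, 0, 0, 0, 0]])

```text
time: 19.08
tool_pos: [0.4259, -0.2692, 0.0327]
eef_rot: [-2.221, -2.221, 0.0]
wrist_force: [1.2, -0.9, -0.2]
width: 0.329
```

```bash
python3 - <<'E'
from h import *
o=obs();p=o['tool_pos'];ps=look('l14',[p[0],p[1],.035],(22,29))
E
```

```text
time 19.075
qpos [-0.6364  0.4698  1.8175 -0.      0.8546 -0.6364]
tool_pos [ 0.4259 -0.2692  0.0327]
eef_rot [-2.2212e+00 -2.2212e+00  1.0000e-04]
wrist_force [ 1.1556 -0.9011 -0.213 ]
width 0.3289
```

View pics/l14.png

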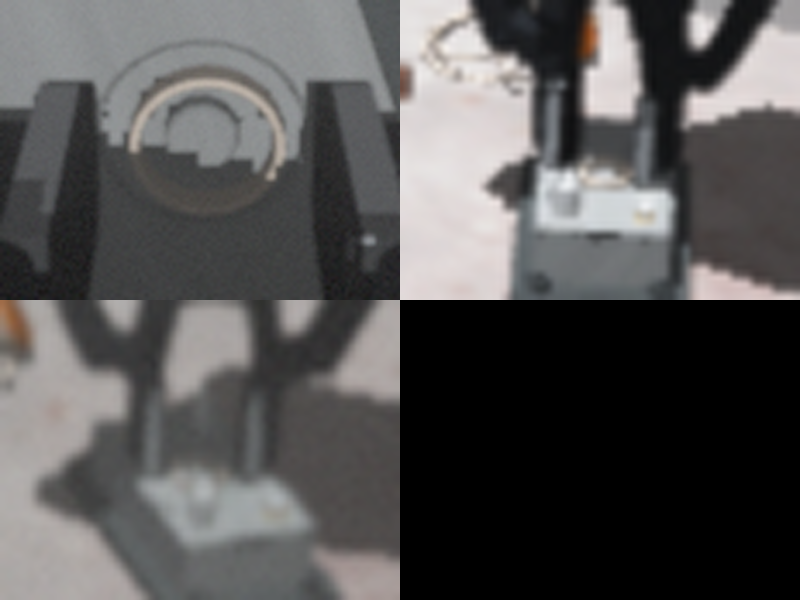

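Request:
arm_command(series=[[2.8, 0, 0, -1, 0], [2.8, 0, 0, -3, 0], [2.8, 1, 0, -3, 0], [2.8, 2, 0, -3, 0], [2.8, 0, 0, -2, 0], [2.8, 0, 0, 0, 0], [2.8, 0, 0, 0, 0], [2.8, 0, 0, 0, 0]])

```text
time: 20.23
tool_pos: [0.4257, -0.2393, 0.1521]
eef_rot: [-2.221, -2.22, 0.0]
wrist_force: [-0.1, -0.1, -0.5]
width: 0.33
```

```bash
python3 - <<'E'
from h import *
w=cam('wrist')
obs()
im=cv2.resize(w['frame'][:,:,::-1],None,fx=4,fy=4,interpolation=2)
x=pickle.load(open('base.pkl','rb'))
c=(proj(w,[[x[0],x[1],.03]])[0]*4).astype(int);print(c)
cv2.imwrite('pics/c8.png',im[c[1]-280:c[1]+280,c[0]-300:c[0]+300])
E
```

```text
time 20.275
qpos [-0.587   0.2526  1.7847 -0.      1.1057 -0.5868]
tool_pos [ 0.4257 -0.2393  0.1522]
eef_rot [-2.2207e+00 -2.2203e+00  4.0000e-04]
wrist_force [ 0.1783  0.8991 -0.098 ]
width 0.3322
[1273 1069]
```

View pics/c8.png

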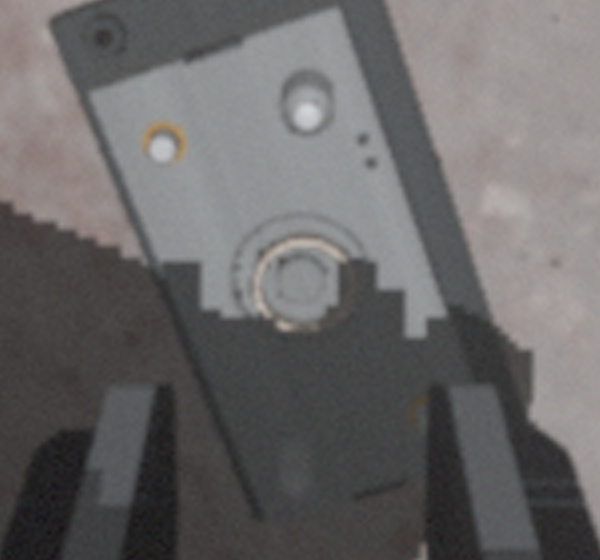

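```bash
python3 - <<'E'
from h import *
w=cam('wrist');s=cam('scene','s9');d=cam('side','d9')
L=[[-.025,.05,.03],[.025,.05,.03],[0,0,.03],[-.015,.036,.035],[.014,.036,.046]]
U=[(90,93),(342,8),(301,278),(162,148),(307,113)]
U=[((973+a+.5)/4-.5,(789+b+.5)/4-.5) for a,b in U]
x,r=fitpose([(w,L,U)],[.43,-.27,.33]);print(x,np.degrees(x[2]));print(r.round(1))
pickle.dump(x,open('base2.pkl','wb'))
for n,q in(('s',s),('d',d)):
    c=proj(q,[[x[0],x[1],.03]])[0].astype(int);print(n,c)
    im=q['frame'][:,:,::-1].copy()
    for P in proj(q,[[x[0]+a*np.cos(x[2])-b*np.sin(x[2]),x[1]+a*np.sin(x[2])+b*np.cos(x[2]),z] for a,b,z in ((-.025,.05,.03),(.025,.05,.03),(.025,-.05,.03),(-.025,-.05,.03),(.014,.036,.046),(-.014,-.036,.046))]): 
        im[int(round(P[1])),int(round(P[0]))]=(0,0,255)
    cv2.imwrite(f'pics/b_{n}.png',cv2.resize(im[c[1]-30:c[1]+30,c[0]-40:c[0]+40],(400,300),interpolation=0))
cv2.imwrite('pics/b.png',np.hstack([cv2.imread('pics/b_s.png'),cv2.imread('pics/b_d.png')]))
E
```

```text
[ 0.42597692 -0.26956477  0.33730688] 19.32626038819228
[[-0.  -0.6]
 [-0.8 -0.8]
 [ 0.   0.5]
 [ 0.3  0.1]
 [ 0.3  0.8]]
s [373 219]
d [342 182]
```

View pics/b.png

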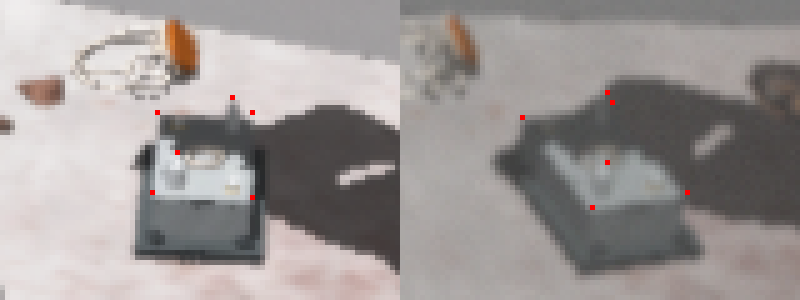

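Request:
arm_command(series=[[5, 3, 1, 0, 0], [7, 5, 2, 0, 0], [8.4, 5, 2, 0, 0], [8.4, 5, 2, 0, 0], [8.4, 2, 0.4, 0, 0], [8.4, 0, 0, 0, 0], [8.4, 0, 0, 0, 0], [8.4, 0, 0, 0, 0]])

```text
time: 21.42
tool_pos: [0.4998, -0.0402, 0.1529]
eef_rot: [-2.223, -2.22, 0.0]
wrist_force: [0.9, 0.6, -0.4]
width: 0.981
```

```bash
python3 - <<'E'
from h import *
w=cam('wrist','w10')
obs()
c=proj(w,[[.5,-.044,.028]])[0].astype(int);print(c)
cv2.imwrite('pics/c9.png',cv2.resize(w['frame'][c[1]-90:c[1]+90,c[0]-100:c[0]+100,::-1],None,fx=4,fy=4,interpolation=2)[:,:])
E
python3 -c "
import cv2;a=cv2.imread('pics/c9.png');print(a.shape);cv2.imwrite('pics/c9.png',a[60:660])"
```

```text
time 21.475
qpos [-0.1532  0.2785  1.7492 -0.      1.1139 -0.1519]
tool_pos [ 0.4999 -0.0401  0.1529]
eef_rot [ 2.2228  2.22   -0.    ]
wrist_force [0.3394 0.7099 0.5346]
width 0.9799
[317 233]
(720, 800, 3)
```

View pics/c9.png

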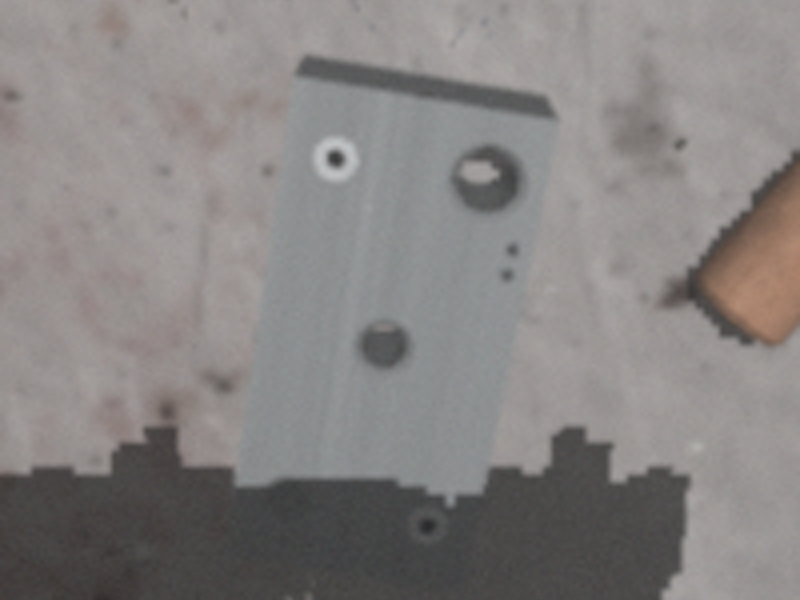

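```bash
python3 - <<'E'
from h import *
w=cam('wrist')
L=[[-.025,.05,.028],[.025,.05,.028],[.014,.036,.028],[0,0,.028],[-.015,.036,.028],[.015,-.036,.028]]
U=[(297,80),(556,118),(488,178),(384,345),(336,158),(428,526)]
U=[(217+(a+.5)/4-.5,143+(b+60.5)/4-.5) for a,b in U]
x,r=fitpose([(w,L,U)],[.5,-.044,-.1]);print(x,np.degrees(x[2]));print(r.round(1))
print(bot.get_obs()['tool_pos'])
pickle.dump(x,open('top.pkl','wb'))
E
```

```text
[ 0.49600099 -0.05277436 -0.16309057] -9.344401419398174
[[-1.  -1.2]
 [ 0.7  0.2]
 [-0.2  1. ]
 [ 0.1  0.7]
 [-0.1 -0.1]
 [ 0.3 -0.8]]
[ 0.49989841 -0.04001948  0.1529201 ]
```

Request:
arm_command(series=[[6.2, -1.28, -0.39, 1, 9.3], [6.2, 0, 0, 3, 0], [6.2, 0, 0, 3, 0], [6.2, 0, 0, 3, 0], [6.2, 0, 0, 1, 0], [6.2, 0, 0, 0, 0], [6.2, 0, 0, 0, 0]])

```text
time: 22.4
tool_pos: [0.4967, -0.0523, 0.044]
eef_rot: [2.393, 2.033, 0.002]
wrist_force: [-0.6, 1.3, -0.5]
width: 0.727
```

```bash
python3 - <<'E'
from h import *
o=obs();p=o['tool_pos'];ps=look('l20',[p[0],p[1],.03],(34,45))
R=cv2.Rodrigues(o['eef_rot'])[0];print(R.round(3))
E
```

```text
time 22.4
qpos [-0.1782  0.4409  1.8276 -0.      0.8715 -0.0158]
tool_pos [ 0.4967 -0.0523  0.044 ]
eef_rot [2.3934e+00 2.0331e+00 1.6000e-03]
wrist_force [-0.5618  1.3337 -0.4776]
width 0.7273
[[ 0.162  0.987  0.002]
 [ 0.987 -0.162 -0.   ]
 [-0.     0.002 -1.   ]]
```

View pics/l20.png

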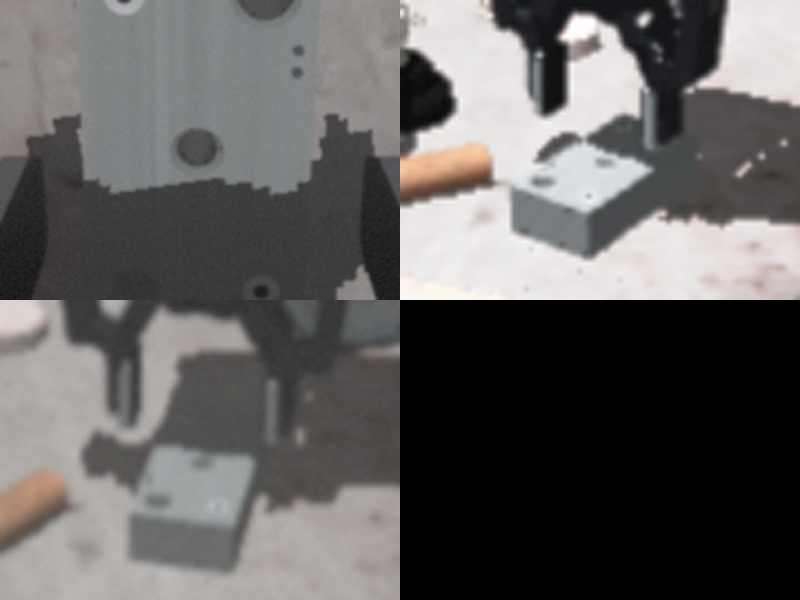

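Request:
arm_command(series=[[6.2, 0, 0, 0.6, 0], [6.2, 0, 0, 0.6, 0], [6.2, 0, 0, 0.6, 0], [6.2, 0, 0, 0, 0], [6.2, 0, 0, 0, 0]])

```text
time: 23.18
tool_pos: [0.4962, -0.0521, 0.0249]
eef_rot: [-2.394, -2.034, -0.0]
wrist_force: [-0.5, -0.2, -0.1]
width: 0.727
```

```bash
python3 - <<'E'
from h import *
o=obs();p=o['tool_pos'];ps=look('l21',[p[0],p[1],.03],(34,45))
E
```

```text
time 23.175
qpos [-1.7810e-01  4.7530e-01  1.8339e+00  1.0000e-04  8.3240e-01 -1.5800e-02]
tool_pos [ 0.4962 -0.0521  0.0249]
eef_rot [-2.3942e+00 -2.0340e+00 -1.0000e-04]
wrist_force [-0.5333 -0.1869 -0.0646]
width 0.7272
```

View pics/l21.png

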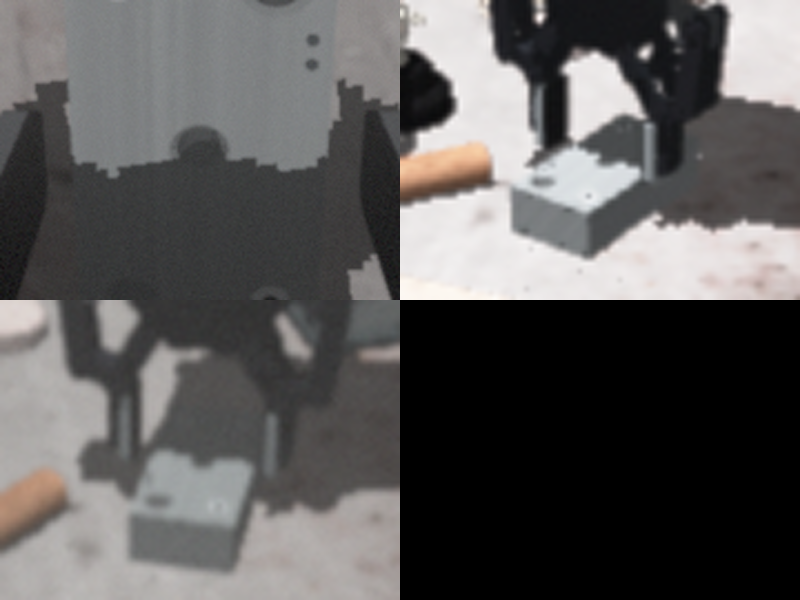

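Request:
arm_command(series=[[6.2, 0, 0, 0.5, 0], [6.2, 0, 0, 0.5, 0], [6.2, 0, 0, 0, 0], [6.2, 0, 0, 0, 0]])

```text
time: 23.82
tool_pos: [0.4961, -0.0521, 0.0149]
eef_rot: [2.394, 2.034, -0.0]
wrist_force: [-0.1, -0.3, -0.3]
width: 0.724
```

```bash
python3 - <<'E'
from h import *
o=obs();p=o['tool_pos'];ps=look('l22',[p[0],p[1],.02],(26,35))
E
```

```text
time 23.825
qpos [-0.1781  0.4941  1.8362 -0.      0.8114 -0.0158]
tool_pos [ 0.4961 -0.0521  0.0149]
eef_rot [ 2.3942  2.034  -0.    ]
wrist_force [-0.1342 -0.2732 -0.3435]
width 0.7245
```

View pics/l22.png

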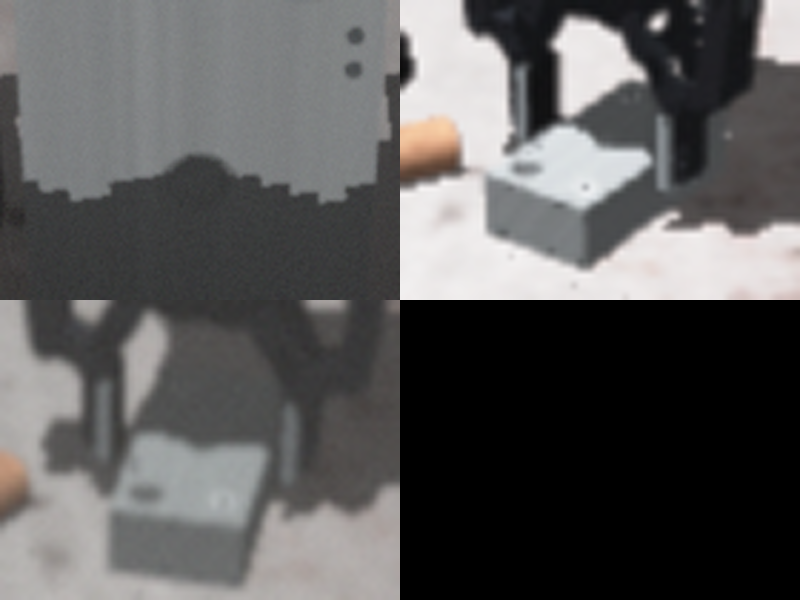

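Request:
arm_command(series=[[5.3, 0, 0, 0, 0], [4.8, 0, 0, 0, 0], [4.5, 0, 0, 0, 0], [4.5, 0, 0, 0, 0], [4.5, 0, 0, 0, 0], [4.5, 0, 0, 0, 0]], squeeze=80)

```text
time: 24.72
tool_pos: [0.4962, -0.0521, 0.0155]
eef_rot: [2.394, 2.034, 0.0]
wrist_force: [-4.5, 0.4, 10.0]
width: 0.559
```

Request:
arm_command(series=[[4.5, 0, 0, -0.5, 0], [4.5, 0, 0, -1.5, 0], [4.5, 0, 0, -2.5, 0], [4.5, 0, 0, -2.5, 0], [4.5, 0, 0, -1.5, 0], [4.5, 0, 0, 0, 0], [4.5, 0, 0, 0, 0]])

```text
time: 25.6
tool_pos: [0.4957, -0.052, 0.0991]
eef_rot: [-2.394, -2.033, 0.001]
wrist_force: [-0.3, -0.0, -2.5]
width: 0.559
```

```bash
python3 - <<'E'
from h import *
o=obs();p=o['tool_pos'];ps=look('l23',[p[0],p[1],.1],(34,45))
cv2.imwrite('pics/w23.png',ps['wrist']['frame'][:,:,::-1])
E
```

```text
time 25.6
qpos [-0.1781  0.3486  1.8002 -0.      0.994  -0.0158]
tool_pos [ 0.4957 -0.052   0.0991]
eef_rot [-2.3935e+00 -2.0335e+00  1.3000e-03]
wrist_force [-0.2705 -0.0497 -2.5018]
width 0.559
```

View pics/l23.png

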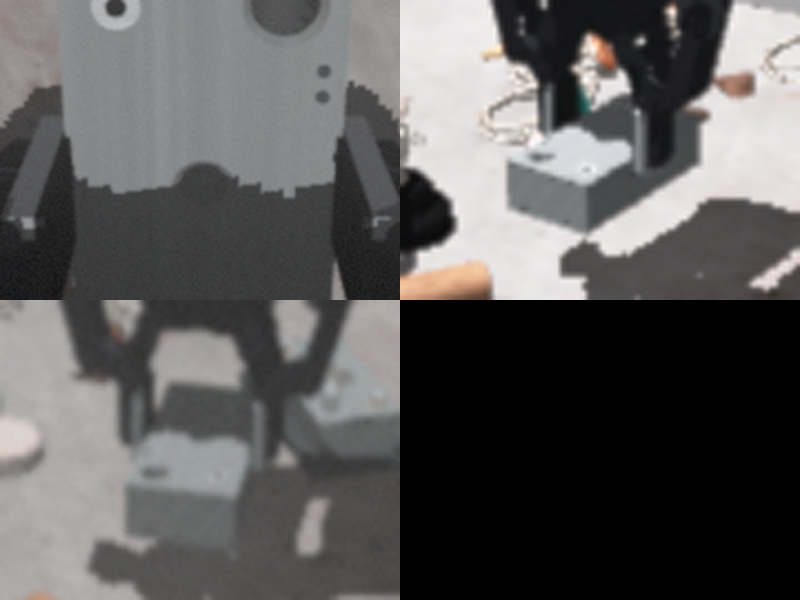

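View pics/w23.png

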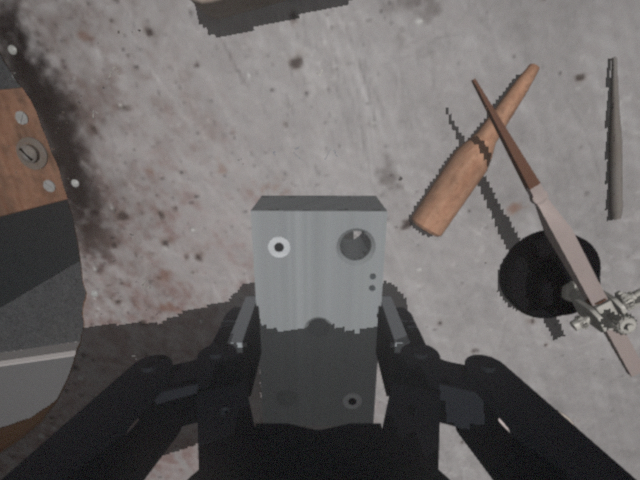

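```bash
python3 - <<'E'
import cv2
a=cv2.imread('pics/w23.png')
cv2.imwrite('pics/c23.png',cv2.resize(a[190:420,225:415],None,fx=2.6,fy=2.6,interpolation=2)*1)
b=cv2.convertScaleAbs(cv2.resize(a[360:420,240:400],None,fx=5,fy=5,interpolation=2),alpha=2.5)
cv2.imwrite('pics/c23b.png',b)
E
```

```text
(no output)
```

View pics/c23.png

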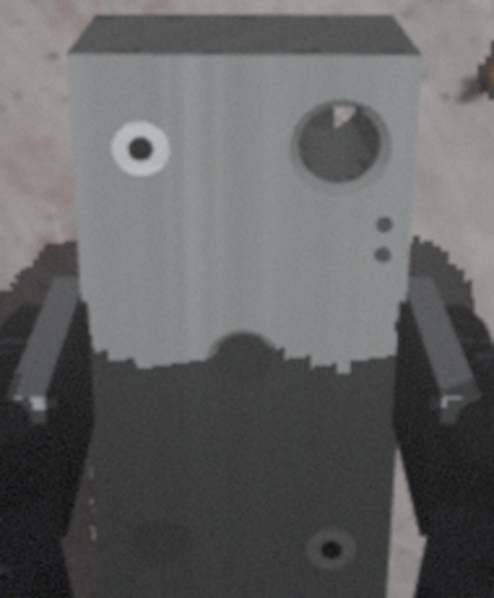

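View pics/c23b.png

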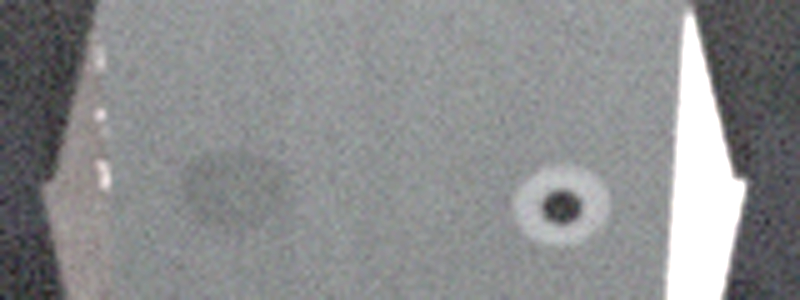

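```bash
cat >> h.py <<'E'
TOPL=np.array([[-.025,.05,.028],[.025,.05,.028],[-.015,.036,.028],[.014,.036,.028],[-.014,-.036,.028],[.015,-.036,.028],[-.025,.05,0],[.025,.05,0]])
def topinhand(w,U,o):
    ok,rv,tv=cv2.solvePnP(TOPL[:len(U)],np.array(U,float),np.array(w['camera_matrix'],float),None)
    Rc=cv2.Rodrigues(np.array(w['rvec'],float))[0];tc=np.array(w['tvec'],float).ravel()
    Ro=cv2.Rodrigues(rv)[0]
    R=Rc.T@Ro;t=Rc.T@(tv.ravel()-tc)
    e=cv2.projectPoints(TOPL[:len(U)],rv,tv,np.array(w['camera_matrix'],float),None)[0].reshape(-1,2)-U
    Rt=cv2.Rodrigues(np.array(o['eef_rot']))[0];tt=np.array(o['tool_pos'])
    print('res',e.round(1).tolist());print('world t',t.round(4),'yaw',np.degrees(np.arctan2(R[1,0],R[0,0])).round(2),'axis z',R[:,2].round(3))
    print('tool frame t(mm)',(Rt.T@(t-tt)*1e3).round(1)); print((Rt.T@R).round(3))
    return R,t
E
python3 - <<'E'
from h import *
w=cam('wrist');o=obs()
U=[(225+a/2.6,190+b/2.6) for a,b in ((69,53),(420,54),(140,149),(340,141))]+[(286.6,398),(352.4,401.4)]+[(225+a/2.6,190+b/2.6) for a,b in ((95,15),(392,15))]
topinhand(w,U,o)
# constrained fit with assumed height
z=o['tool_pos'][2]-.0155
L=TOPL.copy();L[:,2]+=z
x,r=fitpose([(w,L,U)],[.496,-.052,-.16]);print(x,np.degrees(x[2]),r.round(1).tolist())
Rt=cv2.Rodrigues(np.array(o['eef_rot']))[0];print((Rt.T@(np.r_[x[:2],z]-o['tool_pos'])*1e3).round(2), np.degrees(np.arctan2(Rt[1,1],Rt[0,1])))
E
```

```text
time 25.8
qpos [-0.1781  0.3487  1.7998 -0.      0.9943 -0.0158]
tool_pos [ 0.4958 -0.0521  0.0992]
eef_rot [-2.3934e+00 -2.0335e+00  1.3000e-03]
wrist_force [-0.0472  0.1136 -2.5864]
width 0.5611
res [[-0.6, -0.2], [-0.0, -0.3], [0.4, -1.2], [-0.4, 2.0], [0.2, 1.6], [-0.1, -1.5], [1.0, -0.3], [-0.4, -0.1]]
world t [ 0.4963 -0.0533  0.0837] yaw -9.3 axis z [-0.003  0.009  1.   ]
tool frame t(mm) [-1.1  0.6 15.6]
[[-0.     1.     0.008]
 [ 1.     0.    -0.006]
 [-0.006  0.008 -1.   ]]
[ 0.49616586 -0.0530848  -0.1634398 ] -9.364410458701261 [[-0.8, 0.3], [0.3, 0.1], [0.4, -0.7], [-0.2, 2.5], [0.2, 1.4], [-0.2, -1.9], [0.6, -0.5], [-0.4, -0.3]]
[-0.95  0.53 15.5 ] -9.295793099981111
```

Request:
arm_command(series=[[4.5, -3, -0.5, 0, 0], [4.5, -4.8, -0.7, 0, 0], [4.5, -4.8, -0.8, 0, 0], [4.5, -4.94, -0.78, 0, 0], [4.5, -5, -0.7, 0, 0], [4.5, 0, 0, 0, -9.5], [4.5, 0, 0, 0, -9.5], [4.5, 0, 0, 0, -9.6], [4.5, 0, 0, 0, 0], [4.5, 0, 0, 0, 0]])

```text
time: 27.05
tool_pos: [0.4253, -0.2689, 0.0997]
eef_rot: [-1.822, -2.559, -0.0]
wrist_force: [-0.4, 0.2, -3.3]
width: 0.56
```

```bash
python3 - <<'E'
from h import *
o=obs();p=o['tool_pos']
Rt=cv2.Rodrigues(np.array(o['eef_rot']))[0];print(np.degrees(np.arctan2(Rt[1,1],Rt[0,1])))
tgt=np.array([.42598,-.2696]); c=p+Rt@[-.001,.0005,0]; d=np.r_[tgt-c[:2],0]
print('move tool mm',(Rt.T@d*1e3).round(2))
ps=look('l30',[.426,-.27,.06],(34,45))
cv2.imwrite('pics/w30.png',ps['wrist']['frame'][:,:,::-1])
E
```

```text
time 27.05
qpos [-0.6366  0.3566  1.7873  0.      0.9981 -0.9697]
tool_pos [ 0.4253 -0.2689  0.0997]
eef_rot [-1.8222 -2.5587 -0.    ]
wrist_force [-0.4022  0.1545 -3.317 ]
width 0.5601
19.086907390047966
move tool mm [ 0.06 -0.07  0.  ]
```

View pics/l30.png

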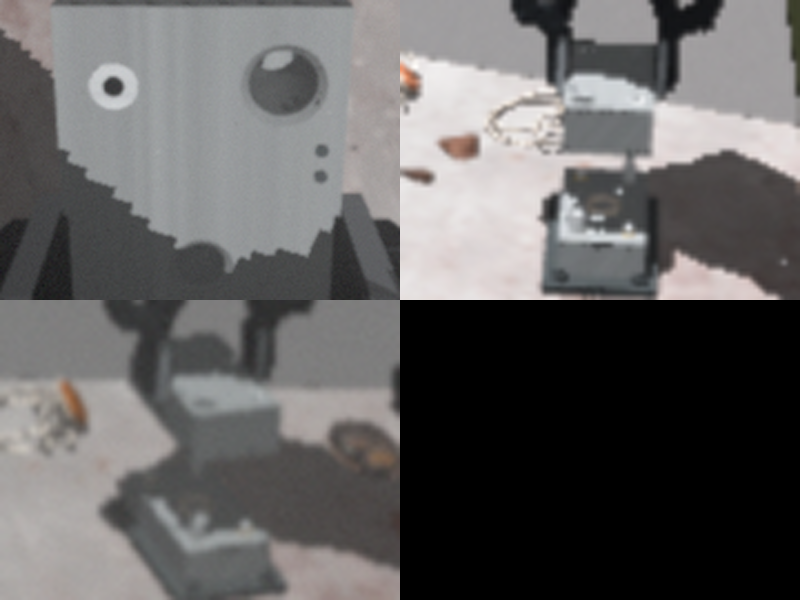

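View pics/w30.png

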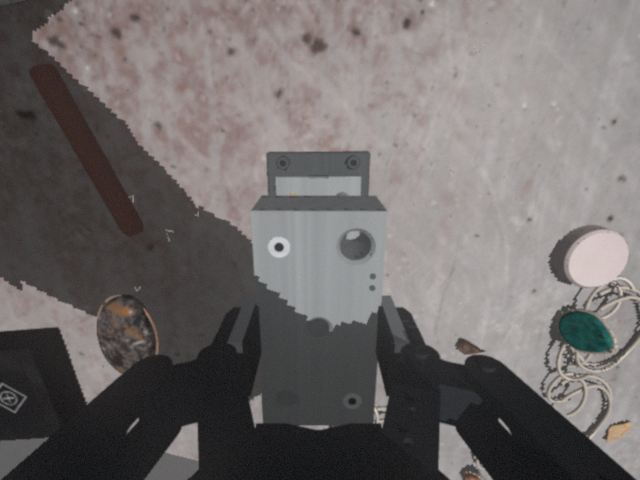

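```bash
python3 - <<'E'
import cv2
a=cv2.imread('pics/w30.png')
cv2.imwrite('pics/c30.png',cv2.resize(a[140:255,240:400],None,fx=5,fy=5,interpolation=2))
E
```

```text
(no output)
```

View pics/c30.png

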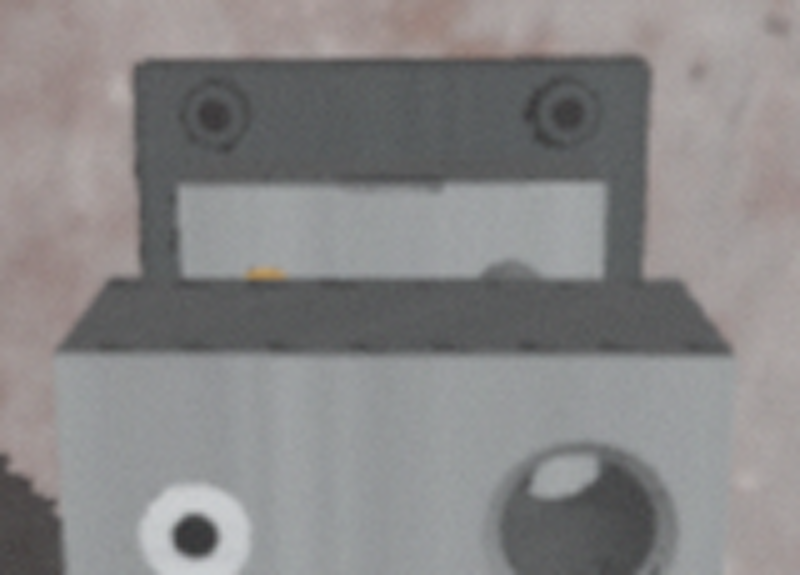

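```bash
python3 - <<'E'
from h import *
w=cam('wrist');o=bot.get_obs();p=o['tool_pos'];Rt=cv2.Rodrigues(np.array(o['eef_rot']))[0]
f=lambda L:[(240+(a+.5)/5-.5,140+(b+.5)/5-.5) for a,b in L]
xb,r=fitpose([(w,[[-.033,.062,.008],[.033,.062,.008],[-.025,.05,.03],[.025,.05,.03]],f([(135,62),(652,60),(177,182),(607,181)]))],[.426,-.27,.33]);print(xb,np.degrees(xb[2]),r.round(1).tolist())
z=p[2]-.0155
L=TOPL[[0,1,6,7,2,3]].copy();L[:,2]+=z
U=f([(56,352),(733,354),(107,280),(683,281),(195,536),(584,528)])
xt,r=fitpose([(w,L,U)],[.426,-.27,.33]);print(xt,np.degrees(xt[2]),r.round(1).tolist())
print('move in tool axes mm',(Rt.T@np.r_[xb[:2]-xt[:2],0]*1e3).round(2))
E
```

```text
[ 0.42579344 -0.26948006  0.33803631] 19.36805376140476 [[-0.6, -0.2], [0.2, -0.0], [0.5, 0.1], [-0.1, 0.1]]
[ 0.42592474 -0.2696914   0.33666204] 19.28931396282956 [[-0.2, 0.5], [0.4, -0.0], [0.9, -0.4], [-1.1, -0.8], [0.6, -0.4], [-0.9, 1.1]]
move in tool axes mm [ 0.24 -0.05  0.  ]
```

Request:
arm_command(series=[[4.5, 0.02, 0, 1, 0], [4.5, 0, 0, 1.5, 0], [4.5, 0, 0, 1, 0], [4.5, 0, 0, 0, 0], [4.5, 0, 0, 0, 0]])

```text
time: 27.88
tool_pos: [0.4254, -0.2688, 0.0651]
eef_rot: [1.817, 2.562, -0.0]
wrist_force: [-0.5, 0.5, -3.3]
width: 0.563
```

Request:
arm_command(series=[[4.5, 0, 0, 0.2, 0], [4.5, 0, 0, 0.2, 0], [4.5, 0, 0, 0.2, 0], [4.5, 0, 0, 0, 0]])

```text
time: 28.38
tool_pos: [0.4252, -0.2687, 0.0588]
eef_rot: [-1.817, -2.562, 0.0]
wrist_force: [0.7, 0.2, -2.7]
width: 0.56
```

```bash
python3 - <<'E'
from h import *
o=obs();p=o['tool_pos']
ps=look('l31',[.426,-.27,.05],(26,35))
E
```

```text
time 28.375
qpos [-0.6364  0.4224  1.8105 -0.      0.909  -0.9732]
tool_pos [ 0.4252 -0.2687  0.0588]
eef_rot [-1.8174 -2.5622  0.    ]
wrist_force [ 0.715   0.1556 -2.67  ]
width 0.5604
```

View pics/l31.png

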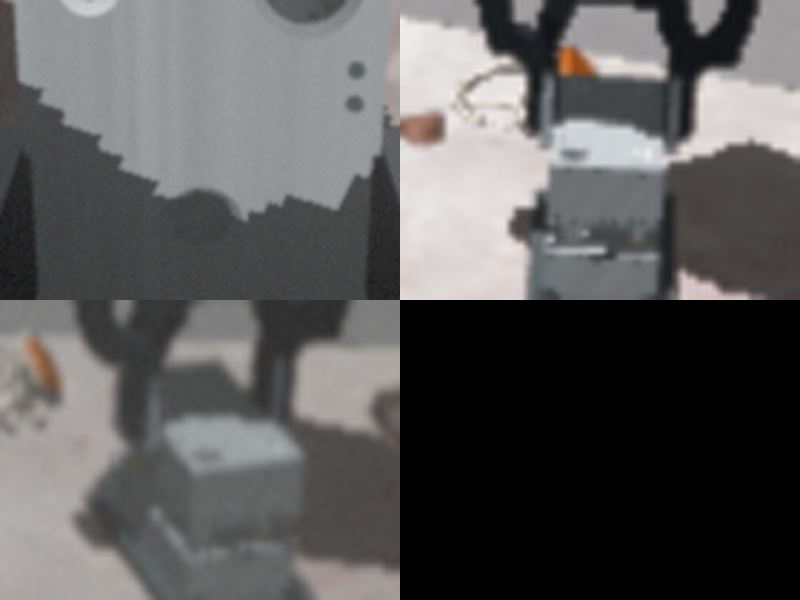

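Request:
arm_command(series=[[4.5, 0, 0, 0.15, 0], [4.5, 0, 0, 0.15, 0], [4.5, 0, 0, 0, 0]])

```text
time: 28.9
tool_pos: [0.4252, -0.2687, 0.0557]
eef_rot: [-1.817, -2.562, -0.0]
wrist_force: [0.5, 0.6, -3.8]
width: 0.567
```

Request:
arm_command(series=[[4.5, 0, 0, 0.15, 0], [4.5, 0, 0, 0.15, 0], [4.5, 0, 0, 0, 0]])

```text
time: 29.28
tool_pos: [0.4252, -0.2687, 0.0527]
eef_rot: [-1.817, -2.562, -0.0]
wrist_force: [-0.3, -0.2, -2.9]
width: 0.562
```

Request:
arm_command(series=[[4.5, 0, 0, 0.15, 0], [4.5, 0, 0, 0.1, 0], [4.5, 0, 0, 0, 0]])

```text
time: 29.65
tool_pos: [0.4253, -0.2688, 0.0505]
eef_rot: [1.818, 2.562, -0.0]
wrist_force: [-1.4, 0.8, 0.0]
width: 0.56
```

Just made contact with the pins, at the height expected. Now pressing down in steps.

Request:
arm_command(series=[[4.5, 0, 0, 0.1, 0], [4.5, 0, 0, 0.1, 0], [4.5, 0, 0, 0, 0]], squeeze=110)

```text
time: 30.02
tool_pos: [0.4253, -0.2688, 0.0485]
eef_rot: [1.818, 2.562, -0.0]
wrist_force: [-2.7, 1.0, 5.2]
width: 0.553
```

Request:
arm_command(series=[[4.5, 0, 0, 0.1, 0], [4.5, 0, 0, 0.1, 0], [4.5, 0, 0, 0, 0]])

```text
time: 30.4
tool_pos: [0.4254, -0.2688, 0.0467]
eef_rot: [1.817, 2.562, -0.0]
wrist_force: [-3.2, 0.9, 7.3]
width: 0.551
```

Request:
arm_command(series=[[4.5, 0, 0, 0.05, 0], [4.5, 0, 0, 0, 0]])

```text
time: 30.65
tool_pos: [0.4254, -0.2688, 0.0463]
eef_rot: [1.817, 2.562, -0.0]
wrist_force: [-3.7, 2.0, 7.9]
width: 0.556
```

Request:
arm_command(series=[[4.5, 0, 0, 0.05, 0], [4.5, 0, 0, 0, 0]])

```text
time: 30.9
tool_pos: [0.4254, -0.2689, 0.0458]
eef_rot: [1.817, 2.562, -0.0]
wrist_force: [-3.3, 2.5, 9.6]
width: 0.559
```

Request:
arm_command(series=[[4.5, 0, 0, 0.05, 0], [4.5, 0, 0, 0, 0]])

```text
time: 31.15
tool_pos: [0.4254, -0.2688, 0.0457]
eef_rot: [1.817, 2.562, -0.0]
wrist_force: [-5.6, 4.0, 15.1]
width: 0.555
```

Request:
arm_command(series=[[4.5, 0, 0, 0.05, 0], [4.5, 0, 0, 0, 0]])

```text
time: 31.4
tool_pos: [0.4254, -0.2688, 0.0457]
eef_rot: [1.817, 2.562, -0.0]
wrist_force: [-9.3, 5.9, 22.6]
width: 0.55
```

Request:
arm_command(series=[[4.5, 0, 0, 0.05, 0], [4.5, 0, 0, 0, 0]])

```text
time: 31.65
tool_pos: [0.4254, -0.2688, 0.0456]
eef_rot: [1.817, 2.562, -0.0]
wrist_force: [-12.1, 8.5, 30.4]
width: 0.556
```

A hard stop came at TCP z = 0.0457 m (predicted 0.0455), with the force now rising steeply. Next, a look at whether it is closed.

```bash
python3 - <<'E'
from h import *
o=obs();p=o['tool_pos']
ps=look('l40',[.426,-.27,.04],(24,32))
w=ps['wrist'];cv2.imwrite('pics/w40.png',w['frame'][:,:,::-1])
E
```

```text
time 31.65
qpos [-6.3630e-01  4.4520e-01  1.8156e+00 -1.0000e-04  8.8020e-01 -9.7320e-01]
tool_pos [ 0.4254 -0.2688  0.0456]
eef_rot [ 1.8171e+00  2.5621e+00 -1.0000e-04]
wrist_force [-12.0626   8.4531  30.3505]
width 0.5562
```

View pics/l40.png

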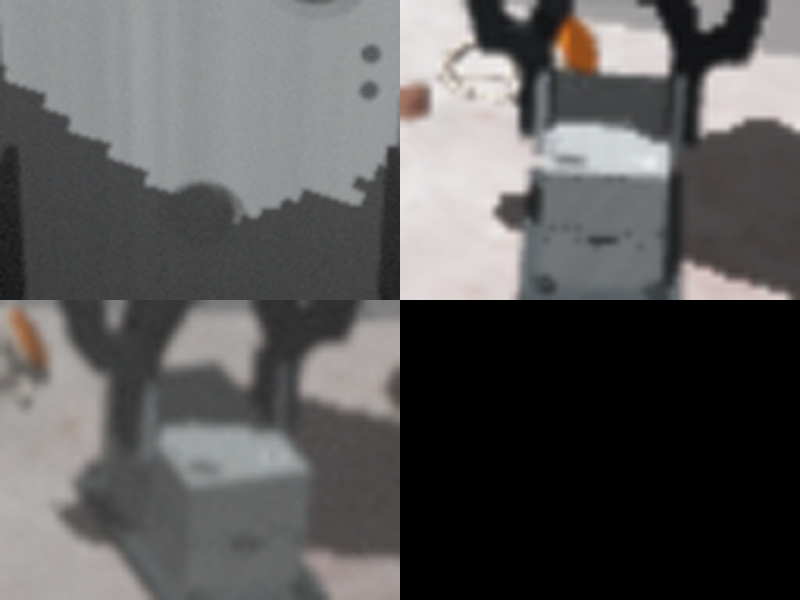

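View pics/w40.png

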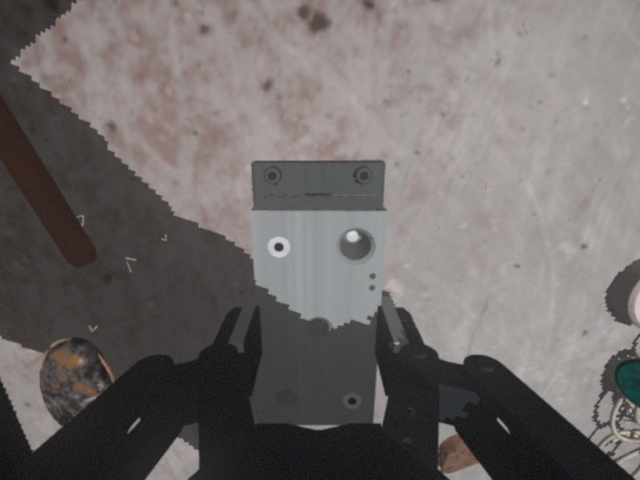

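The seam between the halves is gone. The dowel shows inside the wide hole at (353,240), and the block sits at the same pixels in the hand as before, so it has not slipped. A short hold check, then I hand in.

Request:
arm_command(series=[[4.5, 0, 0, 0, 0], [4.5, 0, 0, 0, 0], [4.5, 0, 0, 0, 0], [4.5, 0, 0, 0, 0]])

```text
time: 32.3
tool_pos: [0.4254, -0.2688, 0.0457]
eef_rot: [1.817, 2.562, -0.0]
wrist_force: [-13.4, 8.5, 29.7]
width: 0.553
```

```bash
python3 - <<'E'
from h import *
o=obs()
if o['tool_pos'][2]<.0460: print(bot.finish_job())
E
```

```text
time 32.3
qpos [-6.3630e-01  4.4520e-01  1.8156e+00 -1.0000e-04  8.8020e-01 -9.7320e-01]
tool_pos [ 0.4254 -0.2688  0.0457]
eef_rot [ 1.8171e+00  2.5620e+00 -1.0000e-04]
wrist_force [-13.3914   8.5288  29.7288]
width 0.5531
the job is handed in; nothing more can be done
None
```

The ring is in the cavity and the mould is shut and still held pressed. I handed the job in at 32.3 s; no verdict is reported.

**Ring:** My first two closings passed over the ring, because the fingertips sat higher than I had assumed. The second touched the ring's rim and shifted it about 1 mm. The third, lower grip held. After release, the wrist picture showed the ring lying flat in the cavity, around the core boss.

**Upper half:** I fitted it over both dowels. Before the descent, pictures put its position within 0.3 mm of the base and its angle within 0.1°. I pressed it down until the force rose steeply at tool height 45.7 mm, against 45.5 mm expected for fully shut.

**Last checks:**
- The pictures show no gap between the halves, and the upper half had not slipped in the grip.
- Over the last 0.5 s the height held at 45.7 mm with about 30 N pressing down at the wrist, against up to 12.5 N from the pins.
- There was also a steady sideways force of about 16 N at the end. I left it, as nothing was moving.
- I did not measure the pin travel or see the ring after closing. That the mould is shut rests on the height, the force and the pictures.

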